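# Build a disc pack under the dial gauge

### The job

Swing the dial gauge's arm about a quarter turn clear of the pedestal, then take every solid steel disc out of the crate and pile them, flat and well centred, on the pedestal's head, stand the mushroom-shaped pressure pad upright on top of the discs, and swing the gauge arm back over the pile against its stop. Nobody knows how high the pedestal is wound or how thick each disc is, so feel for the top of the pile and set every piece down softly: neither drop it nor ram it down. Leave the other parts in the crate and the things on the bench where they are.

Things in the scene. Friction and masses are not known exactly. Their poses are not given: they have to be found in the camera images.
- pedestal: Round pedestal fixed to the bench: a grey sleeve 44 in diameter and 20 high, out of which a screw with a flat round steel head (50 in diameter, 8 thick) rises. How far the screw is wound out is not told: the head's flat top is somewhere from 28 to 63 above the bench, rigid. Origin: on the axis, at bench level, z up.
- stand: Gauge stand fixed to the bench: foot 75 (x) x 65 (y) x 18 high, and an upright post 22 in diameter, 150 from the pedestal's axis (towards the stand's own -y). Origin: on the post's axis at bench level.
- gauge (a joint): Swing of the gauge arm about the upright post, in rad: 0 = against its stop, gauge exactly above the pedestal's axis; it grows counter-clockwise seen from above, up to 1.75, when the arm points towards the robot (-x). Stiff hinge (0.12 N m): stays where it is left.
- gauge_handle (a point): Top of the gauge arm's handle: a black upright round pin, 14 in diameter and 40 long, standing on the level arm (16 wide, its underside 158 and its top 174 above the bench, so the pin's top is at 214); the pin is 90 from the post's axis. The dial, 47 in diameter, its rim up to 222 above the bench, stands on the arm's end, 60 further out than the pin.
- gauge_tip (a point): Underside of the gauge arm's end, 150 from the post's axis and 158 above the bench; above the pedestal's axis when the joint is 0. Even the highest finished pile stays at least 10 below it.
- crate: Low blue steel crate fixed to the bench, outside 265 (x) x 340 (y) x 35 high, walls and floor 4 thick. Origin: centre of its underside.
- pad: Mushroom-shaped steel pressure pad: round foot 42 in diameter and 8 thick, upon it a central boss 22 in diameter, 20 high (28 in all), about 0.14 kg; in the crate at first, boss up. Origin: centre of its underside, z up.
- disc1: Solid flat steel disc, 44 in diameter, 8 to 12 thick (which is not told; about 0.1 to 0.14 kg), lying flat in the crate at first; 4 to 6 such discs are there. Origin: centre of its underside, z up.
- disc2: Solid flat steel disc, 44 in diameter, 8 to 12 thick (which is not told; about 0.1 to 0.14 kg), lying flat in the crate at first; 4 to 6 such discs are there. Origin: centre of its underside, z up.
- disc3: Solid flat steel disc, 44 in diameter, 8 to 12 thick (which is not told; about 0.1 to 0.14 kg), lying flat in the crate at first; 4 to 6 such discs are there. Origin: centre of its underside, z up.
- disc4: Solid flat steel disc, 44 in diameter, 8 to 12 thick (which is not told; about 0.1 to 0.14 kg), lying flat in the crate at first; 4 to 6 such discs are there. Origin: centre of its underside, z up.
- disc5: Solid flat steel disc, 44 in diameter, 8 to 12 thick (which is not told; about 0.1 to 0.14 kg), lying flat in the crate at first; 4 to 6 such discs are there. Origin: centre of its underside, z up.
- disc6: Solid flat steel disc, 44 in diameter, 8 to 12 thick (which is not told; about 0.1 to 0.14 kg), lying flat in the crate at first; 4 to 6 such discs are there. Origin: centre of its underside, z up.
- bearing: Bearing ring, outer diameter 44, bore 22, 13 high, lying flat in the crate: not wanted. Origin: centre of its underside.
- nut: Large hexagon nut, 44 across corners, 18 high, lying flat in the crate: not wanted. Origin: centre of its underside.
- keyblock: Dark steel block 40 x 26 x 20 high in the crate: not wanted. Origin: centre of its underside.
- socket: Spanner socket, upright cylinder 30 in diameter, 36 high, in the crate: not wanted. Origin: centre of its underside.
- wrench: Flat spanner about 170 long lying on the bench, not wanted. Origin: on its axis near the middle of its length, at bench level; x along it.
- screwdriver: Screwdriver about 190 long lying on the bench, not wanted. Origin: on its axis near the middle of its length, at bench level; x along it.
- oilcan: Round can 60 in diameter, 85 high, on the bench, not wanted. Origin: centre of its underside.

How it is judged:
On the way, in this order (a step that is already met when the one before it is completed fails the run):
1. the gauge arm is swung clear (more than 1.1 rad) (value of joint gauge above 1.1 rad), for 0.2 s.
2. all discs lie in the pile on the pedestal (horizontal distance between each of disc1, disc2, disc3, disc4, disc5, disc6 and pedestal below 0.01 m and height (world z) of each of disc1, disc2, disc3, disc4, disc5, disc6 above 0.022 m and angle between the z axis of each of disc1, disc2, disc3, disc4, disc5, disc6 and the z axis of pedestal, either way round below 0.08 rad and linear speed of each of disc1, disc2, disc3, disc4, disc5, disc6 below 0.03 m/s), for 0.3 s.
3. the pressure pad stands on top of the discs (horizontal distance between pad and pedestal below 0.01 m and height (world z) of pad above 0.022 m and angle between the z axis of pad and the z axis of pedestal, either way round below 0.08 rad and linear speed of pad below 0.03 m/s and angle between pad's own z axis and vertical below 0.08 rad and (z of pad in the frame of disc1 above 0.005 m or angle between disc1's own z axis and vertical above 1.57 rad) and (z of pad in the frame of disc2 above 0.005 m or angle between disc2's own z axis and vertical above 1.57 rad) and (z of pad in the frame of disc3 above 0.005 m or angle between disc3's own z axis and vertical above 1.57 rad) and (z of pad in the frame of disc4 above 0.005 m or angle between disc4's own z axis and vertical above 1.57 rad) and (z of pad in the frame of disc5 above 0.005 m or angle between disc5's own z axis and vertical above 1.57 rad) and (z of pad in the frame of disc6 above 0.005 m or angle between disc6's own z axis and vertical above 1.57 rad)), for 0.3 s.
4. the gauge arm is back over the pile (value of joint gauge below 0.1 rad), for 0.2 s.
At the end, for the whole second after the job is handed in: Every disc and the pad lie in one pile on the pedestal's head, each within 10 mm of the pedestal's axis, level within 0.08 rad and at rest, the pad upright and topmost; the gauge arm is within 0.10 rad of its stop (all of step 2 and all of step 3 and value of joint gauge below 0.1 rad); the robot touches nothing.
It fails at once if a disc or the pad, touching nothing, falls onto the pile at more than 0.35 m/s (dropped from over 6 mm) ((horizontal distance between disc1 and pedestal below 0.015 m and contact force between disc1 and anything else below 0.02 N and linear speed of disc1 above 0.35 m/s) or (horizontal distance between disc2 and pedestal below 0.015 m and contact force between disc2 and anything else below 0.02 N and linear speed of disc2 above 0.35 m/s) or (horizontal distance between disc3 and pedestal below 0.015 m and contact force between disc3 and anything else below 0.02 N and linear speed of disc3 above 0.35 m/s) or (horizontal distance between disc4 and pedestal below 0.015 m and contact force between disc4 and anything else below 0.02 N and linear speed of disc4 above 0.35 m/s) or (horizontal distance between disc5 and pedestal below 0.015 m and contact force between disc5 and anything else below 0.02 N and linear speed of disc5 above 0.35 m/s) or (horizontal distance between disc6 and pedestal below 0.015 m and contact force between disc6 and anything else below 0.02 N and linear speed of disc6 above 0.35 m/s) or (horizontal distance between pad and pedestal below 0.015 m and contact force between pad and anything else below 0.02 N and linear speed of pad above 0.35 m/s)).
It fails at once if a disc or the pad is pressed on the pedestal with more than 60 N (contact force between any of disc1, disc2, disc3, disc4, disc5, disc6, pad and pedestal above 60 N).
It fails at once if another part in the crate is moved more than 60 mm (distance of any of bearing, nut, keyblock, socket from where it was at the start of the episode above 0.06 m).
It fails at once if a thing on the bench is moved more than 40 mm (distance of any of wrench, screwdriver, oilcan from where it was at the start of the episode above 0.04 m).
Of disc1, disc2, disc3, disc4, disc5, disc6 only 4 to 6 are there at a start; the rules pass over those that are not, and their reading is None.
At some moment in a run one of disc1, disc2, disc3, disc4, disc5, disc6 may be knocked a few centimetres aside while the robot is not near it.
It also fails if it takes over 210 s, if anything falls off the work surface, if the arm or the gripper's body presses on something with over 40 N, if the wrist force passes 120 N, or if a joint passes its speed limit or range.

### The arm

A 7-joint arm with a two-finger parallel gripper is mounted at the origin on the work surface. World frame = base frame: x ahead of the robot, y to its left, z up, the work surface at z = 0. Lengths are in m, angles in rad, forces in N, time in s.
With the tool pointing down it reaches from about 0.35 to 0.9 m from the base axis. Payload 19.9 kg.
Tool frame: the origin (TCP) lies midway between the tips of the shut fingers; the grasp point (between the pads) lies 19 mm behind it (pinch_z is the distance from the TCP to the grasp point, in m); x points along the fingers, z is the direction in which the jaws open and shut, and the axes are right-handed (so a half turn about x gives the same grasp; the last joint's range is limited). The gripper opens to 94 mm and grips with 3 to 60 N. Pads are 16 mm wide; open, the fingers measure 119 mm over their backs; the gripper's body (75 mm by 177 mm) begins 78 mm behind the grasp point.
Start: joints at [1.159, 0.417, -0.01, 1.614, 0.005, 1.111, -0.053], TCP at [0.226, -0.583, 0.205] pointing down, gripper open.
Joint ranges: [-2.81, 2.81], [-0.39, 2.02], [-1.27, 1.25], [0.06, 2.57], [-1.19, 4.33], [0.19, 2], [-2.82, 2.82]. Speed limits (rad/s): [1.89, 1.89, 2.39, 2.39, 3.01, 3.01, 3.01].

### API

Orientations are given as a unit quaternion [x, y, z, w].
In Python, from station import * gives the robot as it stands.
- The arm moves only by the tool arm_command, never from a script. Its argument "targets" is a list of rows, each a list of 3 entries, a list of its own where there are three numbers: the turn, a rotation vector about the world's x, y, z in rad, then the shift along the world's x, y, z in m, then the opening, from 0 (shut) to 1 (fully open). In form: [[[ax, ay, az], [tx, ty, tz], claw], ...]. A call has 1 to 5 rows; each row is the pose to reach, as a shift and turn from the pose commanded when the call began; what a row does not reach only later rows make up. A row lasts 1/12 s, in which the tool goes at most 41.7 mm and 7.16 degrees, less where a joint would pass 70% of its speed; a pose out of reach is approached as far as the arm can. A call with a gripper value outside its range is refused whole. The fingers move at their own pace and stop on an object; the grip force is fixed at half the most. Time passes only in rows, so rows that repeat a pose let the fingers close. It gives the time, the measured TCP pose, the force and the opening at its end, in the units of the state.
- get_state(): the state, without advancing time (a new reading comes with each control period).
- read_camera(name): name is "side" or "top" or "wrist"; returns a dict with "image" (480x640x3 uint8, red, green, blue), "fx", "fy", "cx", "cy" (pixels), "distortion" ([k1, k2, p1, p2, k3] as OpenCV has them; the pictures are not rectified), "eye" and "attitude" of the camera in the world; the wrist camera has in their place "mount" (4x4, takes a point from camera to tool coordinates, whose origin is the TCP and whose axes are the tool frame's). Camera axes: x right, y up, looking along -z (the intrinsics and any distortion apply to the point x, -y, -z); pixel columns grow to the right and rows downward; lengths in m; the calibration is good to about 2 mm. A picture is of the moment at which its call begins: read the wrist's pose just before it. There is no depth.
- finish_job(): hands the job in, once; it reports no verdict.
Trained networks look in the newest picture that a camera, given by its name, has taken for a name from the list of things; names that differ only in an ending like _2 or _b are one class to them, and where a whole thing is asked for, a point or a joint stands for the part that bears it (a point fixed in the world has none). Each returns a list of dicts, best first, with "p" (0 to 1); they miss things now and then, are a little off and sometimes report something else, mostly with a low value. They report only what shows in the picture. A call takes as long as a camera call.
- regions_of(camera, name): "mask" (480x640 bool, what is visible of it) and "rect" ([left, top, right, bottom] in pixels, round what is visible of it).
The state is a dict: "t": time; "q": joint angles; "dq": joint speeds; "effort": joint torques, N m; "tcp_pos": TCP position; "ee_rot": TCP orientation; "force": force on the tool from outside, world axes, zero at the start; "moment": the same for the moment, N m; "opening": finger opening in m.
Only numpy, scipy, OpenCV 4.12 (cv2) and the standard library are available. Lean on these libraries where they do the work, as an engineer would, in place of code of your own. Each camera call takes 0.05 s, during which the arm holds its last target. There are 200 camera calls.

## Working session

There is one attempt and no reset: what is moved stays moved. The work goes in short steps, Python scripts to look and compute and a tool call to move; the robot and the scene stay as the last step left them, time stands still between calls to the robot, and variables do not carry over. Pictures are saved under pics/ and viewed, about 12 in all and at most 16, crops included, and the job is handed in when it is done.

Besides the shell and the picture viewer there is one more tool, called after "Request:" by a JSON object that holds its "op" and its "data", one argument or row to a line. arm_command: Moves the arm, as the interface text tells. Its arguments: {"type":"object","properties":{"targets":{"type":"array","items":{"type":"array"}}},"required":["targets"]}

```bash
mkdir -p pics; ls
cat > h.py <<'E'
from station import *
import numpy as np, cv2
from scipy.spatial.transform import Rotation as R
def cam(n):
    s=get_state(); c=read_camera(n)
    if 'mount' in c:
        T=np.eye(4); T[:3,:3]=R.from_quat(s['ee_rot']).as_matrix(); T[:3,3]=s['tcp_pos']
        M=T@np.array(c['mount'])
        c['o'],c['A']=M[:3,3],M[:3,:3]
    else:
        a=np.array(c['attitude']); c['A']=R.from_quat(a).as_matrix() if a.size==4 else a.reshape(3,3)
        c['o']=np.array(c['eye'])
    c['K']=np.array([[c['fx'],0,c['cx']],[0,c['fy'],c['cy']],[0,0,1.]]); c['D']=np.array(c['distortion'],float)
    return c
def topix(c,P):
    p=(np.atleast_2d(P)-c['o'])@c['A']*[1,-1,-1]
    return cv2.projectPoints(p,np.zeros(3),np.zeros(3),c['K'],c['D'])[0].reshape(-1,2)
def toplane(c,uv,z):
    u=cv2.undistortPoints(np.array(uv,float).reshape(-1,1,2),c['K'],c['D']).reshape(-1,2)
    d=np.c_[u[:,0],-u[:,1],-np.ones(len(u))]@c['A'].T
    return c['o']+d*((z-c['o'][2])/d[:,2])[:,None]
def save(c,n): cv2.imwrite(f'pics/{n}.png',c['image'][:,:,::-1])
def cen(m): 
    ys,xs=np.nonzero(m); return [xs.mean(),ys.mean()]
E
python3 - <<'E'
from h import *
s=get_state(); print(s)
Z=dict(disc1=.014,bearing=.017,nut=.022,keyblock=.024,socket=.04,pad=.012,pedestal=.045,stand=.018,gauge_handle=.214,gauge=.174,oilcan=.085,crate=.035,wrench=.003,screwdriver=.01)
for n in ('top','side'):
    c=cam(n); save(c,n+'0'); print(n,c['o'],c['A'].round(2).tolist(),c['fx'])
    for k in Z:
        for r in regions_of(n,k)[:8]:
            if r['p']>.2: print(k,round(r['p'],2),np.round(r['rect']).tolist(),toplane(c,[cen(r['mask'])],Z[k])[0].round(3)[:2], int(r['mask'].sum()))
c=cam('wrist');print(c['mount'])
E
```

```text
pics
{'t': 0.0, 'q': array([ 1.15852203,  0.41799029, -0.01031228,  1.61415552,  0.00469052,
        1.11072083, -0.05297332]), 'dq': array([-0.00015054, -0.00167092,  0.00169433,  0.00041005, -0.00061271,
       -0.00095246,  0.00031804]), 'effort': array([ 2.97001803e-03, -8.51246452e+01,  6.40486814e-01, -4.25979638e+01,
       -4.88354510e-02,  1.85667607e-02,  6.39557015e-05]), 'tcp_pos': array([ 0.22631915, -0.58217792,  0.20482291]), 'ee_rot': array([ 0.39948301,  0.58398375, -0.3990319 ,  0.58322366]), 'force': array([0.05049162, 0.16650565, 0.33564063]), 'moment': array([0.01219477, 0.01277811, 0.01689207]), 'opening': 0.09430675396716441}
top [0.4363525  0.06668916 1.26767397] [[0.01, 1.0, -0.1], [-1.0, 0.01, 0.02], [0.02, 0.1, 0.99]] 494.94361327771156
disc1 0.81 [316.0, 255.0, 331.0, 267.0] [0.501 0.044] 232
disc1 0.69 [218.0, 243.0, 240.0, 260.0] [0.522 0.275] 235
disc1 0.55 [276.0, 251.0, 294.0, 264.0] [0.511 0.124] 205
disc1 0.54 [219.0, 276.0, 239.0, 295.0] [0.435 0.272] 233
bearing 0.61 [277.0, 273.0, 292.0, 293.0] [0.443 0.133] 173
nut 0.77 [246.0, 276.0, 264.0, 293
[... 1954 characters left out ...]
] 715
crate 0.91 [203.0, 245.0, 400.0, 395.0] [0.491 0.194] 13444
crate 0.47 [308.0, 296.0, 324.0, 313.0] [0.489 0.147] 228
wrench 0.71 [393.0, 162.0, 442.0, 230.0] [ 0.573 -0.435] 1515
wrench 0.57 [260.0, 224.0, 290.0, 266.0] [0.739 0.004] 363
wrench 0.45 [308.0, 329.0, 326.0, 349.0] [0.444 0.199] 326
screwdriver 0.84 [228.0, 419.0, 334.0, 460.0] [0.316 0.419] 1091
screwdriver 0.4 [224.0, 316.0, 250.0, 338.0] [0.594 0.283] 301
[[ 8.88543102e-04  2.27504884e-01 -9.73776534e-01 -1.79077746e-01]
 [ 9.91499400e-05  9.73776894e-01  2.27505058e-01  6.48381348e-02]
 [ 9.99999600e-01 -2.98697935e-04  8.42685646e-04  1.03409291e-03]
 [ 0.00000000e+00  0.00000000e+00  0.00000000e+00  1.00000000e+00]]
```

```bash
ls pics
```

```text
side0.png
top0.png
```

Run:
```python
import cv2
a=cv2.imread('pics/top0.png')[130:370,140:500]; cv2.imwrite('pics/top0c.png',cv2.resize(a,None,fx=2.2,fy=2.2,interpolation=2))
a=cv2.imread('pics/side0.png')[150:470,190:460]; cv2.imwrite('pics/side0c.png',cv2.resize(a,None,fx=1.85,fy=1.85,interpolation=2))
```

```text
(no output)
```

View pics/top0c.png

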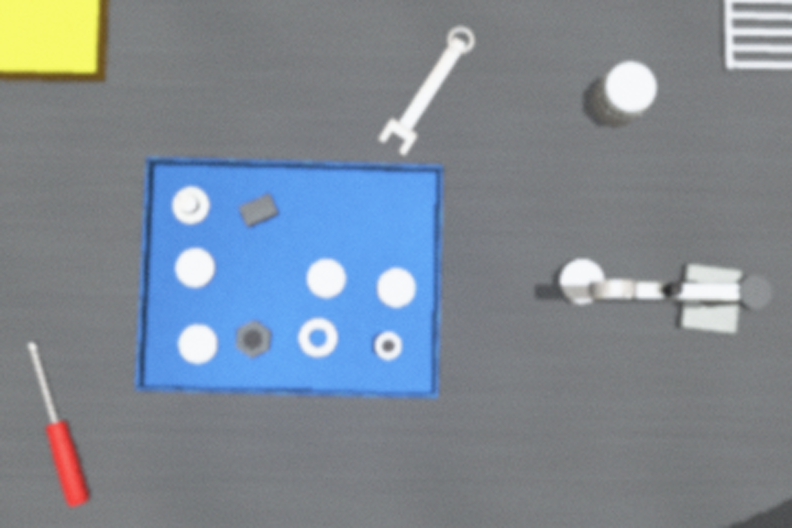

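View pics/side0c.png

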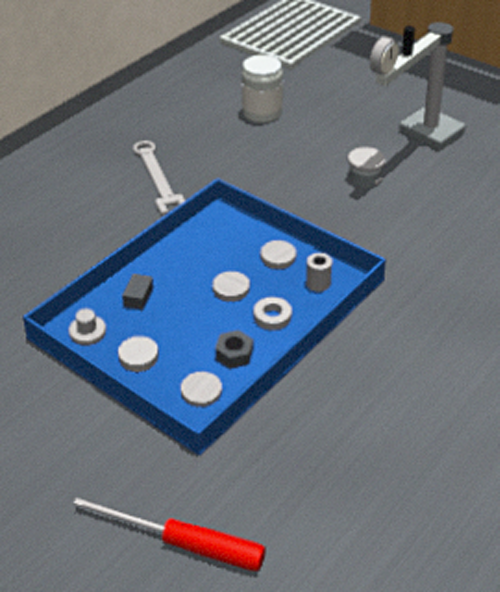

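```bash
cat >> h.py <<'E'
def ray(c,uv):
    return c['o'],(lambda v:v/np.linalg.norm(v))(toplane(c,[uv],0)[0]-c['o'])
def tri(rs):
    A=sum(np.eye(3)-np.outer(d,d) for o,d in rs); b=sum((np.eye(3)-np.outer(d,d))@o for o,d in rs)
    p=np.linalg.solve(A,b); return p.round(4),[round(np.linalg.norm(np.cross(p-o,d))*1e3,1) for o,d in rs]
E
python3 - <<'E'
from h import *
T,S=cam('top'),cam('side')
print('pin',tri([ray(T,(444.5,261.4)),ray(S,(411,165))]),toplane(T,[(444.5,261.4)],.214),toplane(S,[(411,165.5)],.214))
print('post',tri([ray(T,(484.5,261.8)),ray(S,(427.8,166.2))]))
print('ped',tri([ray(T,(404,257)),ray(S,(387.8,236.5))]))
print(R.from_quat(get_state()['ee_rot']).as_matrix().round(3))
W=cam('wrist');save(W,'w0')
for k in('gauge_handle','pedestal','stand'):
  for r in regions_of('wrist',k)[:2]: print(k,r['p'],r['rect'])
print(topix(W,[[.5,-.22,.214],[.5,-.31,.2]]))
E
```

```text
pin (array([ 0.4892, -0.2207,  0.2157]), [np.float64(2.0), np.float64(2.0)]) [[ 0.4909617  -0.22008773  0.214     ]] [[ 0.48796968 -0.22272239  0.214     ]]
post (array([ 0.4932, -0.3231,  0.1685]), [np.float64(0.1), np.float64(0.1)])
ped (array([ 0.5095, -0.1689,  0.0276]), [np.float64(1.5), np.float64(1.5)])
[[-0.     0.932  0.362]
 [ 0.     0.362 -0.932]
 [-1.    -0.    -0.   ]]
[[-178.01960432 -498.03270856]
 [-103.52083492 -650.45977307]]
```

View pics/w0.png

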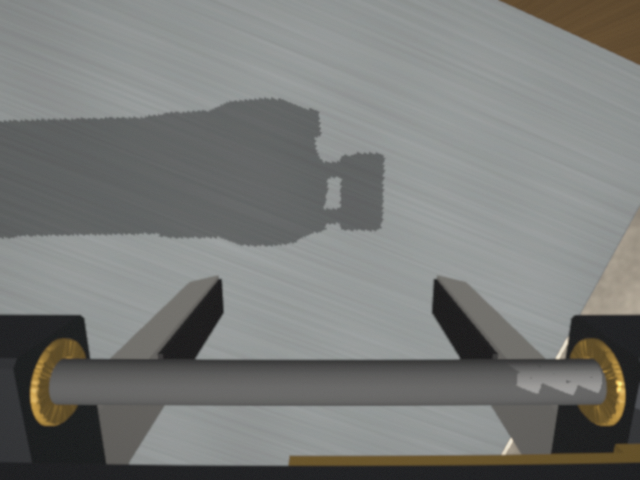

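Request:
{"op": "arm_command", "data": {
  "targets": [
    [[0,0,0],[0.0,0.0,0.04],0.4],
    [[0,0,0],[0.0,0.0,0.08],0.4],
    [[0,0,0],[0.02,0.02,0.11],0.4],
    [[0,0,0],[0.04,0.05,0.12],0.4],
    [[0,0,0],[0.065,0.085,0.12],0.4]
  ]
}}

```text
t: 2.27
tcp_pos: [0.2908, -0.4993, 0.3284]
ee_rot: [0.399, 0.582, -0.401, 0.584]
force: [1.2, -0.4, -0.9]
opening: 0.0641
```

Request:
{"op": "arm_command", "data": {
  "targets": [
    [[0,0,0],[0.024,0.033,0.0],0.4],
    [[0,0,0],[0.048,0.066,0],0.4],
    [[0,0,0],[0.072,0.099,0],0.4],
    [[0,0,0],[0.096,0.132,0],0.4],
    [[0,0,0],[0.12,0.165,0],0.4]
  ]
}}

```text
t: 2.68
tcp_pos: [0.4115, -0.3318, 0.3257]
ee_rot: [0.399, 0.583, -0.399, 0.584]
force: [0.9, -0.3, 0.0]
opening: 0.0378
```

Request:
{"op": "arm_command", "data": {
  "targets": [
    [[0,0,0],[0.024,0.033,0.0],0.4],
    [[0,0,0],[0.048,0.066,0],0.4],
    [[0,0,0],[0.079,0.11,0],0.4],
    [[0,0,0],[0.079,0.11,0],0.4],
    [[0,0,0],[0.079,0.11,0],0.4]
  ]
}}

```text
t: 3.1
tcp_pos: [0.4916, -0.22, 0.3255]
ee_rot: [0.398, 0.585, -0.397, 0.585]
force: [0.7, -0.5, 0.3]
opening: 0.0378
```

Run:
```python
from h import *
W=cam('wrist');save(W,'w1'); print(get_state()['tcp_pos'])
for k in('gauge_handle','pedestal','stand'):
  for r in regions_of('wrist',k)[:2]: print(k,r['p'],r['rect'],toplane(W,[cen(r['mask'])],.214))
print(topix(W,[[.49,-.222,.214],[.49,-.312,.2]]))
```

```text
[ 0.4903219  -0.22237675  0.32539038]
gauge_handle 0.7 [228.6, 186.2, 459.0, 295.4] [[ 0.49743948 -0.23035617  0.214     ]]
pedestal 0.94 [264.4, 151.3, 311.4, 195.6] [[ 0.52497137 -0.17967515  0.214     ]]
stand 0.93 [226.1, 190.4, 460.3, 295.1] [[ 0.5042633  -0.24118017  0.214     ]]
stand 0.2 [1.1, 0.0, 197.7, 233.6] [[ 0.52464867 -0.03820181  0.214     ]]
[[328.1516772  243.15794272]
 [438.76605835 281.68621851]]
```

View pics/w1.png

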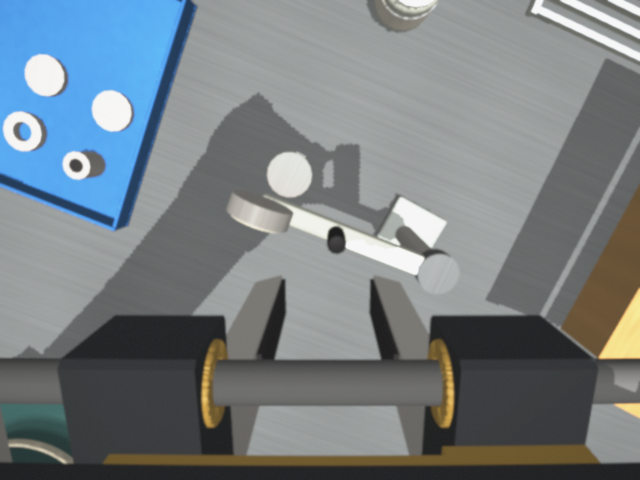

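Run:
```python
from h import *
W=cam('wrist'); T,S=cam('top'),cam('side')
g=cv2.cvtColor(W['image'],cv2.COLOR_RGB2GRAY)[215:262,315:360]
ys,xs=np.nonzero(g<50); print('dark',xs.min()+315,xs.max()+315,ys.min()+215,ys.max()+215)
p=toplane(W,[(337,235)],.214)[0]; print(p,topix(W,[p,p-[0,0,.04],p+[.007,0,0],p+[0,.007,0]]).round(1))
r=regions_of('wrist','pedestal')[0]; 
e=cv2.fitEllipse(max(cv2.findContours(r['mask'].astype(np.uint8),0,2)[0],key=len)); print(e)
rt=regions_of('top','pedestal')[0]['rect'];print(rt)
c=e[0]
print(tri([ray(W,c),ray(T,(404,257)),ray(S,(387.8,236.5))]))
for z in(.028,.036,.045,.055): print(z,toplane(W,[c],z)[0],toplane(S,[(387.8,236.5)],z)[0],toplane(T,[(404,257)],z)[0],44.,.05*W['fx']/((W['o']-toplane(W,[c],z)[0])@W['A'][:,2]))
```

```text
dark 324 337 222 233
[ 0.4950459  -0.23070126  0.214     ] [[337.  235. ]
 [335.9 224.6]
 [340.7 225.9]
 [327.7 231.5]]
((285.63970947265625, 170.2252655029297), (44.52163314819336, 45.88747787475586), 18.830551147460938)
[391.7, 250.2, 413.1, 267.9]
(array([ 0.5088, -0.1685,  0.0283]), [np.float64(0.9), np.float64(1.9), np.float64(1.1)])
0.028 [ 0.50787613 -0.16855972  0.028     ] [ 0.50797725 -0.16929864  0.028     ] [ 0.51067044 -0.16803834  0.028     ] 44.0 44.97325129747245
0.036 [ 0.50858158 -0.16912887  0.036     ] [ 0.5021797  -0.15941188  0.036     ] [ 0.51019084 -0.16652357  0.036     ] 44.0 45.74129885986494
0.045 [ 0.5093752  -0.16976917  0.045     ] [ 0.49565746 -0.14828928  0.045     ] [ 0.5096513  -0.16481945  0.045     ] 44.0 46.63732353740714
0.055 [ 0.510257   -0.17048062  0.055     ] [ 0.48841052 -0.13593083  0.055     ] [ 0.5090518  -0.16292599  0.055     ] 44.0 47.67499439365441
```

Request:
{"op": "arm_command", "data": {
  "targets": [
    [[0,0,0.12],[0.0,0.0,0.0],0.4],
    [[0,0,0.24],[0,0,0],0.4],
    [[0,0,0.36],[0,0,0],0.4],
    [[0,0,0.48],[0,0,0],0.4],
    [[0,0,0.6],[0,-0.004,0],0.4]
  ]
}}

```text
t: 3.97
tcp_pos: [0.4896, -0.2273, 0.3255]
ee_rot: [0.207, 0.676, -0.207, 0.676]
force: [-0.3, -0.1, -0.2]
opening: 0.0377
```

Request:
{"op": "arm_command", "data": {
  "targets": [
    [[0,0,0.12],[0.0,0.0,-0.02],0.4],
    [[0,0,0.24],[0,0,-0.04],0.4],
    [[0,0,0.36],[0,0,-0.06],0.4],
    [[0,0,0.48],[0,0,-0.07],0.4],
    [[0,0,0.6],[0,0,-0.07],0.4]
  ]
}}

```text
t: 4.38
tcp_pos: [0.4885, -0.2276, 0.2531]
ee_rot: [-0.001, 0.708, 0.002, 0.706]
force: [-0.2, -0.0, 0.3]
opening: 0.0375
```

Request:
{"op": "arm_command", "data": {
  "targets": [
    [[0,0,0],[0.0,0.0,0],0.4],
    [[0,0,0],[0,0,0],0.4],
    [[0,0,0],[0,0,0],0.4]
  ]
}}

```text
t: 4.63
tcp_pos: [0.4898, -0.2279, 0.2558]
ee_rot: [0.002, 0.707, -0.002, 0.707]
force: [0.1, 1.2, 0.7]
opening: 0.0376
```

Run:
```python
from h import *
W=cam('wrist');save(W,'w2'); s=get_state();print(s['tcp_pos'],s['q'].round(2),R.from_quat(s['ee_rot']).as_matrix().round(2).tolist())
p=np.array([.491,-.226,.214])
print(topix(W,[p,p-[0,0,.04],p+[.007,0,0],p+[0,.007,0]]).round(1))
```

```text
[ 0.48981412 -0.22780567  0.25585397] [ 0.73  0.24 -0.42  1.75  0.11  1.17  0.28] [[0.0, 0.0, 1.0], [-0.0, 1.0, -0.0], [-1.0, -0.0, 0.0]]
[[330.1 264. ]
 [329.7 246.8]
 [343.  263.9]
 [330.  251.4]]
```

View pics/w2.png

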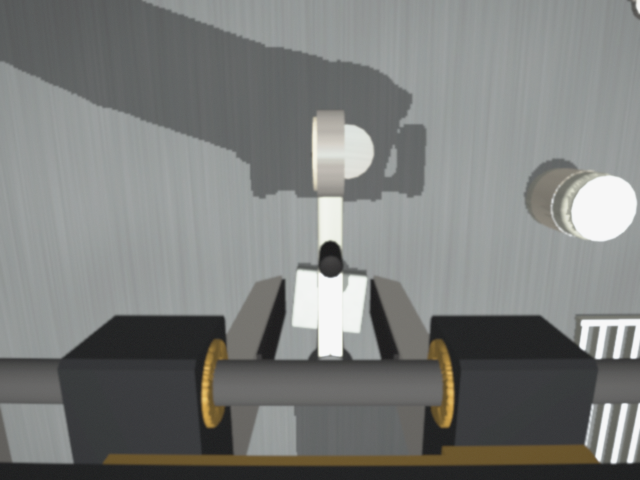

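Request:
{"op": "arm_command", "data": {
  "targets": [
    [[0,0,0],[0.001,0.001,-0.025],0.4],
    [[0,0,0],[0.001,0.002,-0.05],0.4],
    [[0,0,0],[0.001,0.002,-0.07],0.4],
    [[0,0,0],[0.001,0.002,-0.07],0.4],
    [[0,0,0],[0.001,0.002,-0.07],0.2]
  ]
}}

```text
t: 5.1
tcp_pos: [0.4906, -0.2255, 0.1856]
ee_rot: [0.001, 0.707, -0.0, 0.707]
force: [-0.3, 0.4, 1.6]
opening: 0.0341
```

Request:
{"op": "arm_command", "data": {
  "targets": [
    [[0,0,0],[0,0,0],0],
    [[0,0,0],[0,0,0],0],
    [[0,0,0],[0,0,0],0],
    [[0,0,0],[0,0,0],0],
    [[0,0,0],[0,0,0],0]
  ]
}}

```text
t: 5.52
tcp_pos: [0.4912, -0.2259, 0.1866]
ee_rot: [-0.0, 0.707, -0.0, 0.708]
force: [-0.4, 0.3, 8.3]
opening: 0.0135
```

Request:
{"op": "arm_command", "data": {
  "targets": [
    [[0,0,0],[-0.0135,-0.001,0.002],0],
    [[0,0,0],[-0.0266,-0.004,0.002],0],
    [[0,0,0],[-0.0391,-0.009,0.002],0],
    [[0,0,0],[-0.0508,-0.0157,0.002],0],
    [[0,0,0],[-0.0613,-0.0241,0.002],0]
  ]
}}

```text
t: 5.93
tcp_pos: [0.4285, -0.2488, 0.1873]
ee_rot: [-0.0, 0.707, 0.001, 0.707]
force: [4.2, 3.6, -10.7]
opening: 0.0133
```

Request:
{"op": "arm_command", "data": {
  "targets": [
    [[0,0,0],[-0.0092,-0.0099,0],0],
    [[0,0,0],[-0.0168,-0.0211,0],0],
    [[0,0,0],[-0.0226,-0.0333,0],0],
    [[0,0,0],[-0.0269,-0.0479,0],0],
    [[0,0,0],[-0.0269,-0.0479,0],0]
  ]
}}

```text
t: 6.35
tcp_pos: [0.4022, -0.2998, 0.1877]
ee_rot: [0.0, 0.707, -0.001, 0.708]
force: [3.5, -3.2, -4.7]
opening: 0.0136
```

Request:
{"op": "arm_command", "data": {
  "targets": [
    [[0,0,0],[0,0,0],0.4],
    [[0,0,0],[0,0,0],0.4],
    [[0,0,0],[0,0,0.01],0.4],
    [[0,0,0],[0,0,0.045],0.5],
    [[0,0,0],[0,0,0.085],0.7]
  ]
}}

```text
t: 6.77
tcp_pos: [0.4016, -0.2966, 0.273]
ee_rot: [0.001, 0.708, 0.001, 0.706]
force: [0.2, -0.5, -0.0]
opening: 0.0434
```

Run:
```python
from h import *
W=cam('wrist');T=cam('top');S=cam('side'); print(get_state()['tcp_pos'],get_state()['force'])
for n,c in (('top',T),('side',S)):
    save(c,n+'1')
    for r in regions_of(n,'pedestal')[:2]:
        e=cv2.fitEllipse(max(cv2.findContours(r['mask'].astype(np.uint8),0,2)[0],key=len)); print(n,r['p'],r['rect'],np.round(e[0],1),np.round(e[1],1))
a=T['image'][225:305,370:500]; b=S['image'][150:270,350:460]
o=np.zeros((600,800,3),np.uint8); o[:300,:488]=cv2.resize(a,(488,300)); o[300:600,:275]=cv2.resize(b,(275,300))
cv2.imwrite('pics/sw.png',o[:,:490,::-1])
```

```text
[ 0.40363887 -0.29804401  0.27598434] [-0.38245099 -0.06972605 -0.97720142]
top 0.84 [392.7, 249.5, 414.0, 267.7] [403.8 257.7] [17.2 19. ]
side 0.77 [377.4, 230.3, 398.0, 250.7] [387.2 240.1] [19.5 22.9]
```

View pics/sw.png

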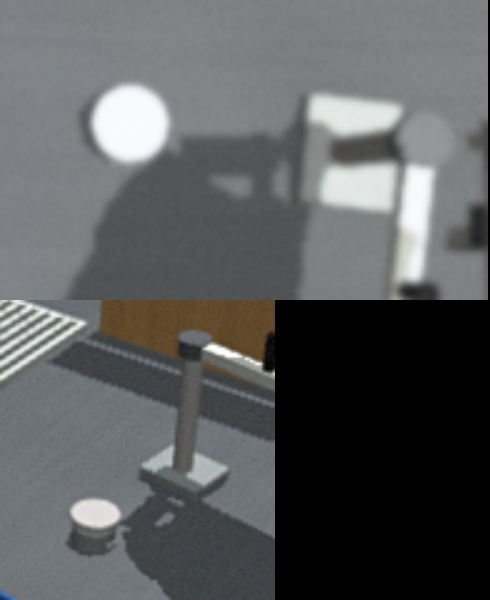

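Request:
{"op": "arm_command", "data": {
  "targets": [
    [[0,0,0],[0.025,0.028,-0.01],0.7],
    [[0,0,0],[0.05,0.055,-0.02],0.7],
    [[0,0,0],[0.075,0.085,-0.04],0.7],
    [[0,0,0],[0.106,0.12,-0.06],0.7],
    [[0,0,0],[0.106,0.12,-0.08],0.7]
  ]
}}

```text
t: 7.43
tcp_pos: [0.5114, -0.1723, 0.192]
ee_rot: [-0.001, 0.707, 0.002, 0.708]
force: [0.7, -0.0, 0.3]
opening: 0.0655
```

Request:
{"op": "arm_command", "data": {
  "targets": [
    [[0,0,0],[0,0,0],0.7],
    [[0,0,0],[0,0,0],0.7],
    [[0,0,0],[0,0,0],0.7]
  ]
}}

```text
t: 7.68
tcp_pos: [0.508, -0.1783, 0.1926]
ee_rot: [0.0, 0.707, -0.0, 0.707]
force: [0.8, 0.2, 0.4]
opening: 0.0659
```

```bash
cat >> h.py <<'E'
def circ(c,camname,name,z,near=None,pmin=.25):
    "fit visible disc of region; centre at plane z, apparent diameter in mm there"
    out=[]
    for r in regions_of(camname,name):
        if r['p']<pmin: continue
        m=r['mask'].astype(np.uint8)
        k=max(cv2.findContours(m,0,1)[0],key=len).reshape(-1,2).astype(float)
        if len(k)<12: continue
        P=toplane(c,k,z)[:,:2]
        (x,y),rad=cv2.minEnclosingCircle(P.astype(np.float32)*1000)
        A=np.c_[P,np.ones(len(P))]; s=np.linalg.lstsq(A,(P**2).sum(1),rcond=None)[0]
        cx,cy=s[:2]/2
        out.append((name,round(r['p'],2),(round(cx,4),round(cy,4)),'d',round(2e3*np.sqrt(s[2]+cx*cx+cy*cy),1),'enc',round(x/1e3,4),round(y/1e3,4),round(2*rad,1)))
    return out
E
python3 - <<'E'
from h import *
W=cam('wrist');save(W,'w3');print(get_state()['tcp_pos'])
for z in (.028,.033,.038): print(z,circ(W,'wrist','pedestal',z))
for k in ('disc1','socket','bearing'): print(*circ(W,'wrist',k,.014),sep='\n')
E
```

```text
[ 0.50816313 -0.17866341  0.193077  ]
0.028 [('pedestal', 0.86, (np.float64(0.5079), np.float64(-0.1697)), 'd', np.float64(49.5), 'enc', 0.5077, -0.1696, 51.3)]
0.033 [('pedestal', 0.86, (np.float64(0.5079), np.float64(-0.1688)), 'd', np.float64(48.7), 'enc', 0.5077, -0.1688, 50.5)]
0.038 [('pedestal', 0.86, (np.float64(0.5079), np.float64(-0.168)), 'd', np.float64(48.0), 'enc', 0.5077, -0.1679, 49.8)]
```

View pics/w3.png

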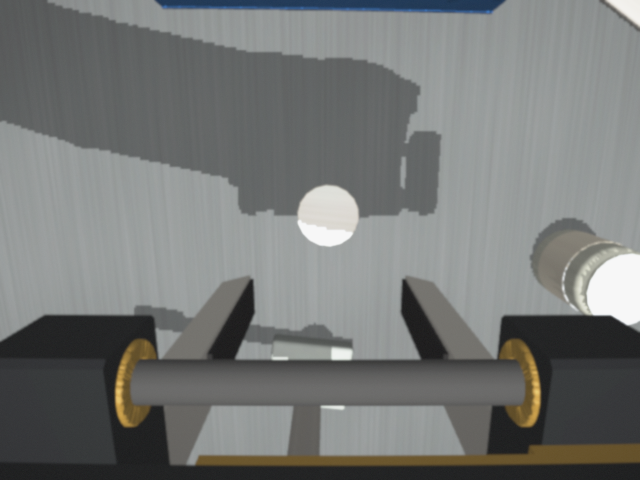

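Request:
{"op": "arm_command", "data": {
  "targets": [
    [[0,0,0],[0,0.035,0],0.65],
    [[0,0,0],[0,0.075,0],0.65],
    [[0,0,0],[-0.002,0.115,-0.01],0.65],
    [[0,0,0],[-0.004,0.155,-0.02],0.65],
    [[0,0,0],[-0.004,0.19,-0.04],0.65]
  ]
}}

```text
t: 8.45
tcp_pos: [0.5049, 0.0146, 0.1538]
ee_rot: [-0.0, 0.706, -0.0, 0.708]
force: [2.3, -0.5, -0.4]
opening: 0.0612
```

Request:
{"op": "arm_command", "data": {
  "targets": [
    [[0,0,0],[0,0.02,-0.01],0.65],
    [[0,0,0],[0,0.02,-0.02],0.65],
    [[0,0,0],[0,0.02,-0.02],0.65],
    [[0,0,0],[0,0.02,-0.02],0.65]
  ]
}}

```text
t: 8.78
tcp_pos: [0.5045, 0.0315, 0.1324]
ee_rot: [0.0, 0.707, -0.0, 0.707]
force: [0.2, -0.5, 0.9]
opening: 0.061
```

Run:
```python
from h import *
W=cam('wrist');save(W,'w4');print(get_state()['tcp_pos'])
for k in ('disc1','socket','bearing','nut','keyblock','pad'): print(*circ(W,'wrist',k,.014),sep='\n')
```

```text
[0.50477034 0.03122861 0.13287004]
('disc1', 0.94, (np.float64(0.4998), np.float64(0.0436)), 'd', np.float64(43.3), 'enc', 0.4997, 0.0437, 44.7)
('disc1', 0.87, (np.float64(0.5092), np.float64(0.1241)), 'd', np.float64(43.0), 'enc', 0.5092, 0.1241, 44.2)
('socket', 0.66, (np.float64(0.4295), np.float64(0.0493)), 'd', np.float64(36.7), 'enc', 0.4299, 0.0493, 41.1)

('nut', 0.52, (np.float64(0.4403), np.float64(0.1885)), 'd', np.float64(17.2), 'enc', 0.4399, 0.1874, 26.5)
('keyblock', 0.85, (np.float64(0.5891), np.float64(0.1861)), 'd', np.float64(16.7), 'enc', 0.5898, 0.1875, 25.2)
('keyblock', 0.53, (np.float64(0.5094), np.float64(0.0888)), 'd', np.float64(276.2), 'enc', 0.5094, 0.0883, 347.1)
```

View pics/w4.png

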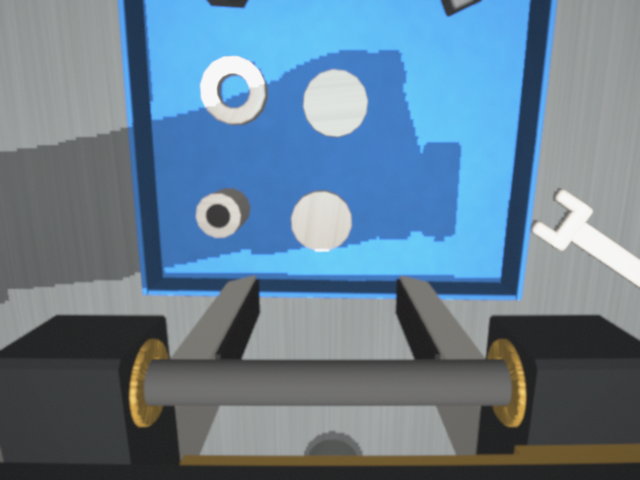

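Request:
{"op": "arm_command", "data": {
  "targets": [
    [[0,0,0],[-0.005,0.012,-0.03],0.65],
    [[0,0,0],[-0.005,0.012,-0.06],0.65],
    [[0,0,0],[-0.005,0.012,-0.09],0.65],
    [[0,0,0],[-0.005,0.012,-0.11],0.65],
    [[0,0,0],[-0.005,0.012,-0.12],0.65]
  ]
}}

```text
t: 9.55
tcp_pos: [0.4983, 0.0442, 0.0103]
ee_rot: [0.0, 0.708, -0.0, 0.706]
force: [-0.2, -0.3, -0.1]
opening: 0.061
```

Request:
{"op": "arm_command", "data": {
  "targets": [
    [[0,0,0],[0,0,-0.003],0.65],
    [[0,0,0],[0,0,-0.005],0.65],
    [[0,0,0],[0,0,-0.005],0.65],
    [[0,0,0],[0,0,-0.005],0.65]
  ]
}}

```text
t: 9.88
tcp_pos: [0.5003, 0.0444, 0.0085]
ee_rot: [0.0, 0.707, -0.0, 0.708]
force: [1.0, -0.1, -0.4]
opening: 0.061
```

Request:
{"op": "arm_command", "data": {
  "targets": [
    [[0,0,0],[0,0,-0.0015],0.5],
    [[0,0,0],[0,0,-0.0015],0.3],
    [[0,0,0],[0,0,-0.0015],0.2],
    [[0,0,0],[0,0,-0.0015],0.2],
    [[0,0,0],[0,0,-0.0015],0.2]
  ]
}}

```text
t: 10.3
tcp_pos: [0.4997, 0.0443, 0.0063]
ee_rot: [-0.0, 0.707, -0.0, 0.707]
force: [-1.3, -0.1, 6.6]
opening: 0.043
```

Request:
{"op": "arm_command", "data": {
  "targets": [
    [[0,0,0],[0,0,0],0.2],
    [[0,0,0],[0,0,0.01],0.2],
    [[0,0,0],[0,0,0.03],0.2],
    [[0,0,0],[0,0,0.06],0.2],
    [[0,0,0],[0,0,0.09],0.2]
  ]
}}

```text
t: 10.72
tcp_pos: [0.4987, 0.0447, 0.0971]
ee_rot: [-0.0, 0.708, 0.0, 0.706]
force: [-0.1, -0.1, -1.0]
opening: 0.0428
```

Run:
```python
from h import *
W=cam('wrist');save(W,'w5');print(get_state()['tcp_pos'],get_state()['force'])
for k in ('disc1',): print(*circ(W,'wrist',k,get_state()['tcp_pos'][2]+.005),sep='\n')
```

```text
[0.50148798 0.04516969 0.10255213] [4.74054235 2.28420752 6.55623243]
('disc1', 0.97, (np.float64(0.5055), np.float64(0.1185)), 'd', np.float64(27.6), 'enc', 0.5056, 0.1186, 28.1)
('disc1', 0.58, (np.float64(0.4984), np.float64(0.0456)), 'd', np.float64(42.7), 'enc', 0.498, 0.0456, 44.4)
```

View pics/w5.png

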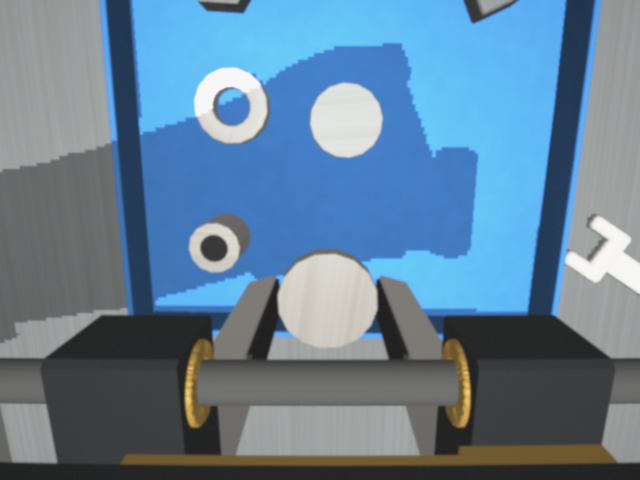

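Request:
{"op": "arm_command", "data": {
  "targets": [
    [[0,0,0],[0.002,-0.025,0.005],0.2],
    [[0,0,0],[0.004,-0.06,0.005],0.2],
    [[0,0,0],[0.006,-0.095,0.005],0.2],
    [[0,0,0],[0.008,-0.13,0.005],0.2],
    [[0,0,0],[0.008,-0.165,0.005],0.2]
  ]
}}

```text
t: 11.23
tcp_pos: [0.5072, -0.1222, 0.101]
ee_rot: [-0.0, 0.707, 0.0, 0.707]
force: [1.3, 0.5, -1.1]
opening: 0.0431
```

Request:
{"op": "arm_command", "data": {
  "targets": [
    [[0,0,0],[0,-0.025,0],0.2],
    [[0,0,0],[0,-0.045,-0.01],0.2],
    [[0,0,0],[0,-0.048,-0.03],0.2],
    [[0,0,0],[0,-0.048,-0.042],0.2],
    [[0,0,0],[0,-0.048,-0.042],0.2]
  ]
}}

```text
t: 11.65
tcp_pos: [0.5059, -0.1678, 0.0566]
ee_rot: [0.001, 0.708, 0.001, 0.706]
force: [0.2, 1.4, -1.7]
opening: 0.0429
```

Request:
{"op": "arm_command", "data": {
  "targets": [
    [[0,0,0],[0,0,0],0.2],
    [[0,0,0],[0,0,0],0.2],
    [[0,0,0],[0,0,0],0.2]
  ]
}}

```text
t: 11.9
tcp_pos: [0.5081, -0.168, 0.0598]
ee_rot: [-0.001, 0.707, 0.0, 0.707]
force: [0.2, 0.8, -1.4]
opening: 0.0429
```

Run:
```python
from h import *
W=cam('wrist');save(W,'w6');print(get_state()['tcp_pos'],get_state()['force'])
print(circ(W,'wrist','disc1',.065), circ(W,'wrist','pedestal',.03))
```

```text
[ 0.50802049 -0.16817664  0.05975777] [ 0.29764893 -0.56509096 -1.84925015]
[('disc1', 0.94, (np.float64(0.5078), np.float64(-0.169)), 'd', np.float64(44.3), 'enc', 0.5079, -0.1689, 46.0)] [('pedestal', 0.86, (np.float64(0.5081), np.float64(-0.1663)), 'd', np.float64(42.7), 'enc', 0.5082, -0.1672, 50.8)]
```

Request:
{"op": "arm_command", "data": {
  "targets": [
    [[0,0,0],[0,-0.0005,-0.006],0.2],
    [[0,0,0],[0,-0.0005,-0.012],0.2],
    [[0,0,0],[0,-0.0005,-0.017],0.2],
    [[0,0,0],[0,-0.0005,-0.02],0.2],
    [[0,0,0],[0,-0.0005,-0.022],0.2]
  ]
}}

```text
t: 12.47
tcp_pos: [0.5072, -0.169, 0.0364]
ee_rot: [0.0, 0.707, 0.0, 0.707]
force: [-13.6, 2.7, 40.0]
opening: 0.0426
```

Request:
{"op": "arm_command", "data": {
  "targets": [
    [[0,0,0],[0,0,-0.001],0.2],
    [[0,0,0],[0,0,-0.002],0.2],
    [[0,0,0],[0,0,-0.002],0.2]
  ]
}}

```text
t: 12.72
tcp_pos: [0.5072, -0.1691, 0.0359]
ee_rot: [-0.0, 0.707, -0.0, 0.707]
force: [-13.1, 3.5, 31.2]
opening: 0.0432
```

Request:
{"op": "arm_command", "data": {
  "targets": [
    [[0,0,0],[0,0,0.001],0.2],
    [[0,0,0],[0,0,0.0015],0.2],
    [[0,0,0],[0,0,0.0015],0.3],
    [[0,0,0],[0,0,0.0015],0.5],
    [[0,0,0],[0,0,0.0015],0.65]
  ]
}}

```text
t: 13.13
tcp_pos: [0.5075, -0.1691, 0.0363]
ee_rot: [0.0, 0.707, 0.0, 0.707]
force: [-0.7, 0.1, 0.6]
opening: 0.0504
```

Request:
{"op": "arm_command", "data": {
  "targets": [
    [[0,0,0],[0,0,0],0.65],
    [[0,0,0],[0,0,0],0.65],
    [[0,0,0],[0,0,0.02],0.65],
    [[0,0,0],[0,0,0.06],0.65],
    [[0,0,0],[0,0,0.09],0.65]
  ]
}}

```text
t: 13.55
tcp_pos: [0.5074, -0.1687, 0.128]
ee_rot: [0.0, 0.707, 0.0, 0.707]
force: [0.9, 0.7, 2.6]
opening: 0.0611
```

Run:
```python
from h import *
W=cam('wrist');save(W,'w7');print(get_state()['tcp_pos'],get_state()['force'])
for z in (.042,.046): print(circ(W,'wrist','disc1',z), circ(W,'wrist','pedestal',.034))
```

```text
[ 0.51003912 -0.16938768  0.13338829] [ 4.5160247  -0.02634461  8.53507869]
[('disc1', 0.89, (np.float64(0.5073), np.float64(-0.17)), 'd', np.float64(44.1), 'enc', 0.5074, -0.17, 45.8)] [('pedestal', 0.73, (np.float64(0.5078), np.float64(-0.1679)), 'd', np.float64(45.5), 'enc', 0.5081, -0.1667, 49.3)]
[('disc1', 0.89, (np.float64(0.5073), np.float64(-0.169)), 'd', np.float64(43.5), 'enc', 0.5074, -0.169, 45.1)] [('pedestal', 0.73, (np.float64(0.5078), np.float64(-0.1679)), 'd', np.float64(45.5), 'enc', 0.5081, -0.1667, 49.3)]
```

View pics/w7.png

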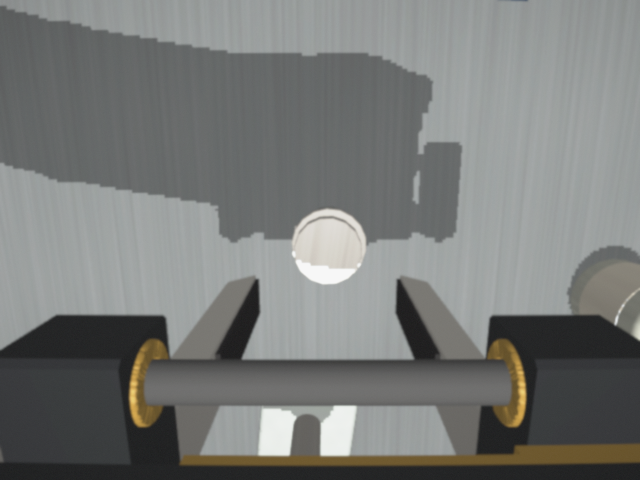

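Request:
{"op": "arm_command", "data": {
  "targets": [
    [[0,0,0],[0,0.03,0],0.58],
    [[0,0,0],[0,0.07,0],0.58],
    [[0,0,0],[0,0.11,0],0.58],
    [[0,0,0],[0.001,0.15,0],0.58],
    [[0,0,0],[0.002,0.19,0],0.58]
  ]
}}

```text
t: 14.22
tcp_pos: [0.5084, 0.0226, 0.1253]
ee_rot: [0.0, 0.708, -0.0, 0.706]
force: [1.7, 0.3, 0.4]
opening: 0.0549
```

Request:
{"op": "arm_command", "data": {
  "targets": [
    [[0,0,0],[0,0.04,0],0.58],
    [[0,0,0],[0,0.075,0],0.58],
    [[0,0,0],[0,0.09,0],0.58],
    [[0,0,0],[0,0.09,0],0.58],
    [[0,0,0],[0,0.09,0],0.58]
  ]
}}

```text
t: 14.63
tcp_pos: [0.5088, 0.1113, 0.1253]
ee_rot: [-0.001, 0.708, 0.001, 0.706]
force: [0.6, 0.3, 0.1]
opening: 0.0546
```

Run:
```python
from h import *
W=cam('wrist');save(W,'w8');print(get_state()['tcp_pos'],get_state()['force'])
print(*circ(W,'wrist','disc1',.014), *circ(W,'wrist','bearing',.017),*circ(W,'wrist','pad',.012),sep='\n')
```

```text
[0.5089777  0.11017518 0.12540999] [ 0.85455111 -0.53875314  0.00224984]
('disc1', 0.85, (np.float64(0.4343), np.float64(0.2598)), 'd', np.float64(31.9), 'enc', 0.4339, 0.2639, 43.6)
('disc1', 0.69, (np.float64(0.5094), np.float64(0.1243)), 'd', np.float64(42.5), 'enc', 0.5092, 0.1245, 44.6)
('disc1', 0.61, (np.float64(0.5191), np.float64(0.2626)), 'd', np.float64(27.5), 'enc', 0.519, 0.2645, 40.1)
('pad', 0.94, (np.float64(0.5909), np.float64(0.2675)), 'd', np.float64(19.5), 'enc', 0.5911, 0.2661, 29.2)
```

Request:
{"op": "arm_command", "data": {
  "targets": [
    [[0,0,0],[0.001,0.014,-0.03],0.58],
    [[0,0,0],[0.001,0.014,-0.06],0.58],
    [[0,0,0],[0.001,0.014,-0.09],0.58],
    [[0,0,0],[0.001,0.014,-0.108],0.58],
    [[0,0,0],[0.001,0.014,-0.113],0.58]
  ]
}}

```text
t: 15.25
tcp_pos: [0.5089, 0.1235, 0.0106]
ee_rot: [0.0, 0.709, -0.001, 0.706]
force: [-0.8, -0.8, 0.5]
opening: 0.0544
```

Request:
{"op": "arm_command", "data": {
  "targets": [
    [[0,0,0],[0,0,-0.003],0.58],
    [[0,0,0],[0,0,-0.0055],0.58],
    [[0,0,0],[0,0,-0.0055],0.58],
    [[0,0,0],[0,0,-0.0055],0.58]
  ]
}}

```text
t: 15.58
tcp_pos: [0.5112, 0.1248, 0.0089]
ee_rot: [0.0, 0.707, -0.0, 0.708]
force: [-1.3, 0.2, 0.4]
opening: 0.0545
```

Request:
{"op": "arm_command", "data": {
  "targets": [
    [[0,0,0],[0,0,0],0.5],
    [[0,0,0],[0,0,0],0.3],
    [[0,0,0],[0,0,0],0.2],
    [[0,0,0],[0,0,0],0.2],
    [[0,0,0],[0,0,0],0.2]
  ]
}}

```text
t: 16.0
tcp_pos: [0.5108, 0.1249, 0.0085]
ee_rot: [-0.0, 0.707, -0.0, 0.707]
force: [-2.8, -1.3, 7.4]
opening: 0.0428
```

Request:
{"op": "arm_command", "data": {
  "targets": [
    [[0,0,0],[0,0,0],0.5],
    [[0,0,0],[0,0,-0.001],0.5],
    [[0,0,0],[0,0,-0.002],0.5],
    [[0,0,0],[0,0,-0.002],0.3],
    [[0,0,0],[0,0,-0.002],0.2]
  ]
}}

```text
t: 16.42
tcp_pos: [0.5103, 0.1249, 0.0058]
ee_rot: [-0.0, 0.707, -0.0, 0.707]
force: [0.4, 0.2, -1.0]
opening: 0.0431
```

Request:
{"op": "arm_command", "data": {
  "targets": [
    [[0,0,0],[0,0,0],0.2],
    [[0,0,0],[0,0,0],0.2],
    [[0,0,0],[0,0,0],0.2],
    [[0,0,0],[0,0,0],0.2]
  ]
}}

```text
t: 16.75
tcp_pos: [0.5105, 0.1249, 0.0059]
ee_rot: [-0.0, 0.707, -0.0, 0.707]
force: [-0.0, 0.2, -1.2]
opening: 0.043
```

Request:
{"op": "arm_command", "data": {
  "targets": [
    [[0,0,0],[0,0,0.01],0.2],
    [[0,0,0],[0,0,0.03],0.2],
    [[0,0,0],[0,0,0.06],0.2],
    [[0,0,0],[0,0,0.09],0.2],
    [[0,0,0],[0,-0.02,0.1],0.2]
  ]
}}

```text
t: 17.17
tcp_pos: [0.5117, 0.1087, 0.1105]
ee_rot: [-0.001, 0.705, 0.002, 0.709]
force: [1.1, 0.6, -0.4]
opening: 0.0431
```

Run:
```python
from h import *
W=cam('wrist');save(W,'w9');s=get_state();print(s['tcp_pos'],s['force'])
print(*circ(W,'wrist','disc1',s['tcp_pos'][2]+.005),sep='\n')
```

```text
[0.51229964 0.10252798 0.11030742] [ 4.47550843 -5.69897598  0.58083642]
('disc1', 0.85, (np.float64(0.5114), np.float64(0.1075)), 'd', np.float64(44.8), 'enc', 0.5114, 0.1076, 46.5)
('disc1', 0.66, (np.float64(0.4624), np.float64(0.2259)), 'd', np.float64(16.5), 'enc', 0.4622, 0.2267, 24.6)
('disc1', 0.57, (np.float64(0.5165), np.float64(0.2272)), 'd', np.float64(13.2), 'enc', 0.5165, 0.2266, 20.0)
```

Request:
{"op": "arm_command", "data": {
  "targets": [
    [[0,0,0],[0,-0.025,0],0.2],
    [[0,0,0],[-0.001,-0.06,0],0.2],
    [[0,0,0],[-0.002,-0.1,0],0.2],
    [[0,0,0],[-0.0025,-0.14,0],0.2],
    [[0,0,0],[-0.0025,-0.18,0],0.2]
  ]
}}

```text
t: 17.68
tcp_pos: [0.5074, -0.0766, 0.1061]
ee_rot: [-0.0, 0.707, 0.0, 0.707]
force: [1.4, -1.1, -1.4]
opening: 0.0429
```

Request:
{"op": "arm_command", "data": {
  "targets": [
    [[0,0,0],[0,-0.035,0],0.2],
    [[0,0,0],[0,-0.07,0],0.2],
    [[0,0,0],[0,-0.09,-0.01],0.2],
    [[0,0,0],[0,-0.094,-0.025],0.2],
    [[0,0,0],[0,-0.094,-0.034],0.2]
  ]
}}

```text
t: 18.1
tcp_pos: [0.5072, -0.1706, 0.0707]
ee_rot: [0.001, 0.708, -0.001, 0.707]
force: [-0.3, 0.6, -1.4]
opening: 0.0431
```

Request:
{"op": "arm_command", "data": {
  "targets": [
    [[0,0,0],[0,0,0],0.2],
    [[0,0,0],[0,0,0],0.2],
    [[0,0,0],[0,0,0],0.2]
  ]
}}

```text
t: 18.35
tcp_pos: [0.5084, -0.1679, 0.0725]
ee_rot: [-0.001, 0.707, 0.001, 0.707]
force: [-0.0, 0.1, -1.7]
opening: 0.0432
```

Run:
```python
from h import *
W=cam('wrist');save(W,'w10');s=get_state();print(s['tcp_pos'],s['force'])
print(*circ(W,'wrist','disc1',s['tcp_pos'][2]+.007),sep='\n')
```

```text
[ 0.5085105  -0.16817145  0.07265611] [ 0.35311992 -0.07992512 -1.73525801]
('disc1', 0.82, (np.float64(0.5072), np.float64(-0.1562)), 'd', np.float64(30.8), 'enc', 0.5071, -0.1542, 34.9)
```

View pics/w10.png

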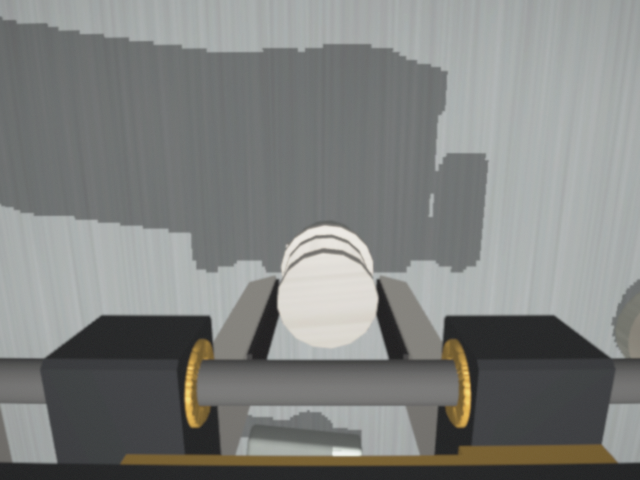

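Request:
{"op": "arm_command", "data": {
  "targets": [
    [[0,0,0],[0,0,-0.006],0.2],
    [[0,0,0],[0,0,-0.012],0.2],
    [[0,0,0],[0,0,-0.017],0.2],
    [[0,0,0],[0,0,-0.02],0.2],
    [[0,0,0],[0,0,-0.02],0.2]
  ]
}}

```text
t: 18.87
tcp_pos: [0.5075, -0.1689, 0.051]
ee_rot: [0.0, 0.708, 0.0, 0.707]
force: [1.0, 0.5, -1.9]
opening: 0.0432
```

Request:
{"op": "arm_command", "data": {
  "targets": [
    [[0,0,0],[0,0,-0.001],0.2],
    [[0,0,0],[0,0,-0.002],0.2],
    [[0,0,0],[0,0,-0.003],0.2]
  ]
}}

```text
t: 19.12
tcp_pos: [0.5081, -0.1692, 0.049]
ee_rot: [-0.0, 0.707, -0.0, 0.707]
force: [0.3, 0.6, -1.3]
opening: 0.0431
```

Request:
{"op": "arm_command", "data": {
  "targets": [
    [[0,0,0],[0,0,-0.001],0.2],
    [[0,0,0],[0,0,-0.0015],0.2]
  ]
}}

```text
t: 19.28
tcp_pos: [0.508, -0.1691, 0.0474]
ee_rot: [-0.0, 0.707, -0.0, 0.707]
force: [-0.0, -0.4, -1.5]
opening: 0.0432
```

Request:
{"op": "arm_command", "data": {
  "targets": [
    [[0,0,0],[0,0,-0.001],0.2],
    [[0,0,0],[0,0,-0.0015],0.2]
  ]
}}

```text
t: 19.45
tcp_pos: [0.5081, -0.1691, 0.046]
ee_rot: [-0.0, 0.707, -0.0, 0.707]
force: [-3.6, 1.4, 11.9]
opening: 0.0426
```

Request:
{"op": "arm_command", "data": {
  "targets": [
    [[0,0,0],[0,0,-0.0005],0.2],
    [[0,0,0],[0,0,-0.001],0.2]
  ]
}}

```text
t: 19.62
tcp_pos: [0.5081, -0.1692, 0.0459]
ee_rot: [-0.0, 0.707, -0.0, 0.707]
force: [-10.1, 3.9, 33.8]
opening: 0.0432
```

Request:
{"op": "arm_command", "data": {
  "targets": [
    [[0,0,0],[0,0,0.001],0.2],
    [[0,0,0],[0,0,0.001],0.3],
    [[0,0,0],[0,0,0.001],0.58],
    [[0,0,0],[0,0,0.001],0.58],
    [[0,0,0],[0,0,0.001],0.58]
  ]
}}

```text
t: 20.03
tcp_pos: [0.508, -0.1691, 0.0458]
ee_rot: [0.0, 0.707, -0.0, 0.707]
force: [0.6, 0.2, 0.2]
opening: 0.0544
```

Request:
{"op": "arm_command", "data": {
  "targets": [
    [[0,0,0],[0,0,0.015],0.6],
    [[0,0,0],[0,0,0.04],0.6],
    [[0,0,0],[0,0,0.07],0.6],
    [[0,0,0],[0,0,0.085],0.6],
    [[0,0,0],[0,0,0.085],0.6]
  ]
}}

```text
t: 20.45
tcp_pos: [0.5096, -0.1695, 0.1341]
ee_rot: [-0.001, 0.706, -0.001, 0.709]
force: [0.8, -0.6, -0.0]
opening: 0.0559
```

Run:
```python
from h import *
W=cam('wrist');save(W,'w11');s=get_state();print(s['tcp_pos'],s['force'])
print(*circ(W,'wrist','disc1',.054),*circ(W,'wrist','pedestal',.034),sep='\n')
```

```text
[ 0.50875169 -0.1694568   0.13221081] [-0.19197889  0.1661843  -1.25359311]
('disc1', 0.89, (np.float64(0.5079), np.float64(-0.1696)), 'd', np.float64(44.0), 'enc', 0.5079, -0.1696, 45.5)
('disc1', 0.64, (np.float64(0.5097), np.float64(-0.1465)), 'd', np.float64(2.8), 'enc', 0.5097, -0.1465, 4.3)
('pedestal', 0.95, (np.float64(0.5079), np.float64(-0.1679)), 'd', np.float64(45.4), 'enc', 0.5084, -0.1661, 49.3)
```

Request:
{"op": "arm_command", "data": {
  "targets": [
    [[0,0,0],[0.001,0.035,0],0.6],
    [[0,0,0],[0.002,0.075,0],0.6],
    [[0,0,0],[0.003,0.115,0],0.6],
    [[0,0,0],[0.004,0.155,0],0.6],
    [[0,0,0],[0.005,0.195,0],0.6]
  ]
}}

```text
t: 21.02
tcp_pos: [0.512, 0.0276, 0.1298]
ee_rot: [0.0, 0.708, -0.0, 0.706]
force: [1.4, 0.1, 0.5]
opening: 0.0563
```

Request:
{"op": "arm_command", "data": {
  "targets": [
    [[0,0,0],[0.001,0.04,0],0.6],
    [[0,0,0],[0.002,0.08,0],0.6],
    [[0,0,0],[0.003,0.12,0],0.6],
    [[0,0,0],[0.004,0.16,0],0.6],
    [[0,0,0],[0.006,0.2,0],0.6]
  ]
}}

```text
t: 21.43
tcp_pos: [0.518, 0.2276, 0.1296]
ee_rot: [-0.0, 0.708, -0.0, 0.706]
force: [0.8, 0.0, 0.1]
opening: 0.0562
```

Request:
{"op": "arm_command", "data": {
  "targets": [
    [[0,0,0],[0,0.03,0],0.6],
    [[0,0,0],[0,0.036,0],0.6],
    [[0,0,0],[0,0.036,0],0.6],
    [[0,0,0],[0,0.036,0],0.6]
  ]
}}

```text
t: 21.77
tcp_pos: [0.5185, 0.2612, 0.1297]
ee_rot: [-0.0, 0.708, -0.0, 0.706]
force: [0.0, -0.1, -1.0]
opening: 0.0562
```

Run:
```python
from h import *
W=cam('wrist');save(W,'w12');s=get_state();print(s['tcp_pos'],s['force'])
print(*circ(W,'wrist','disc1',.014), *circ(W,'wrist','pad',.012),sep='\n')
```

```text
[0.51885766 0.26045039 0.1299623 ] [-0.14783426 -0.98038337 -0.40377213]
('disc1', 0.94, (np.float64(0.4337), np.float64(0.2705)), 'd', np.float64(43.0), 'enc', 0.4337, 0.2706, 44.6)
('disc1', 0.8, (np.float64(0.5197), np.float64(0.2748)), 'd', np.float64(43.3), 'enc', 0.5206, 0.2749, 45.1)
('pad', 0.63, (np.float64(0.5918), np.float64(0.2824)), 'd', np.float64(40.6), 'enc', 0.5919, 0.2822, 42.4)
```

Request:
{"op": "arm_command", "data": {
  "targets": [
    [[0,0,0],[0.001,0.0145,-0.03],0.58],
    [[0,0,0],[0.001,0.0145,-0.065],0.58],
    [[0,0,0],[0.001,0.0145,-0.1],0.58],
    [[0,0,0],[0.001,0.0145,-0.116],0.58],
    [[0,0,0],[0.001,0.0145,-0.12],0.58]
  ]
}}

```text
t: 22.33
tcp_pos: [0.5187, 0.2742, 0.0079]
ee_rot: [-0.0, 0.709, -0.001, 0.706]
force: [0.3, -0.3, 0.3]
opening: 0.0545
```

Request:
{"op": "arm_command", "data": {
  "targets": [
    [[0,0,0],[0,0,-0.003],0.58],
    [[0,0,0],[0,0,-0.005],0.58],
    [[0,0,0],[0,0,-0.005],0.58],
    [[0,0,0],[0,0,-0.005],0.58]
  ]
}}

```text
t: 22.67
tcp_pos: [0.5207, 0.2765, 0.0071]
ee_rot: [0.0, 0.707, 0.0, 0.708]
force: [-0.6, -0.2, -0.1]
opening: 0.0542
```

Request:
{"op": "arm_command", "data": {
  "targets": [
    [[0,0,0],[0,0,0],0.4],
    [[0,0,0],[0,0,0],0.2],
    [[0,0,0],[0,0,0],0.2],
    [[0,0,0],[0,0,0],0.2],
    [[0,0,0],[0,0,0],0.2]
  ]
}}

```text
t: 23.08
tcp_pos: [0.5204, 0.2765, 0.0066]
ee_rot: [0.0, 0.707, -0.0, 0.707]
force: [-0.3, -0.6, 7.9]
opening: 0.043
```

Request:
{"op": "arm_command", "data": {
  "targets": [
    [[0,0,0],[0,0,0.01],0.2],
    [[0,0,0],[0,0,0.03],0.2],
    [[0,0,0],[0,0,0.06],0.2],
    [[0,0,0],[0,0,0.09],0.2],
    [[0,0,0],[0,-0.02,0.11],0.2]
  ]
}}

```text
t: 23.5
tcp_pos: [0.5196, 0.2602, 0.1194]
ee_rot: [-0.0, 0.706, 0.003, 0.708]
force: [0.0, 0.3, -0.5]
opening: 0.0426
```

Request:
{"op": "arm_command", "data": {
  "targets": [
    [[0,0,0],[-0.001,-0.035,0],0.2],
    [[0,0,0],[-0.002,-0.075,0],0.2],
    [[0,0,0],[-0.003,-0.115,0],0.2],
    [[0,0,0],[-0.004,-0.155,0],0.2],
    [[0,0,0],[-0.005,-0.195,0],0.2]
  ]
}}

```text
t: 23.92
tcp_pos: [0.5145, 0.0597, 0.1167]
ee_rot: [-0.0, 0.707, 0.0, 0.707]
force: [1.9, -0.1, -0.9]
opening: 0.0432
```

Request:
{"op": "arm_command", "data": {
  "targets": [
    [[0,0,0],[-0.002,-0.04,0],0.2],
    [[0,0,0],[-0.003,-0.08,0],0.2],
    [[0,0,0],[-0.005,-0.12,0],0.2],
    [[0,0,0],[-0.007,-0.16,0],0.2],
    [[0,0,0],[-0.007,-0.2,0],0.2]
  ]
}}

```text
t: 24.33
tcp_pos: [0.5073, -0.1405, 0.1168]
ee_rot: [-0.0, 0.707, -0.0, 0.707]
force: [1.4, -0.3, -1.6]
opening: 0.0428
```

Request:
{"op": "arm_command", "data": {
  "targets": [
    [[0,0,0],[0,-0.025,-0.005],0.2],
    [[0,0,0],[0,-0.029,-0.02],0.2],
    [[0,0,0],[0,-0.029,-0.035],0.2],
    [[0,0,0],[0,-0.029,-0.035],0.2],
    [[0,0,0],[0,-0.029,-0.035],0.2]
  ]
}}

```text
t: 24.75
tcp_pos: [0.5077, -0.1671, 0.0812]
ee_rot: [0.0, 0.707, 0.0, 0.707]
force: [1.5, -0.3, -1.3]
opening: 0.0431
```

Run:
```python
from h import *
W=cam('wrist');save(W,'w13');s=get_state();print(s['tcp_pos'],s['force'],s['opening'])
print(*circ(W,'wrist','disc1',s['tcp_pos'][2]+.007),sep='\n')
```

```text
[ 0.50823482 -0.16705746  0.081758  ] [ 0.08105336  0.09765772 -1.92195337] 0.043327113294944444
('disc1', 0.88, (np.float64(0.5074), np.float64(-0.1683)), 'd', np.float64(44.6), 'enc', 0.5072, -0.1682, 46.6)
('disc1', 0.82, (np.float64(0.5074), np.float64(-0.1545)), 'd', np.float64(32.3), 'enc', 0.5054, -0.1461, 28.1)
('disc1', 0.59, (np.float64(0.5078), np.float64(-0.1555)), 'd', np.float64(29.7), 'enc', 0.5075, -0.1528, 33.3)
('disc1', 0.59, (np.float64(0.6419), np.float64(-0.1785)), 'd', np.float64(25.0), 'enc', 0.6448, -0.1776, 35.2)
```

Disc centre (0.5074, -0.1683): good. Lower from 0.0818 to 0.062, then feel.

Request:
{"op": "arm_command", "data": {
  "targets": [
    [[0,0,0],[0,-0.001,-0.006],0.2],
    [[0,0,0],[0,-0.001,-0.012],0.2],
    [[0,0,0],[0,-0.001,-0.017],0.2],
    [[0,0,0],[0,-0.001,-0.02],0.2],
    [[0,0,0],[0,-0.001,-0.02],0.2]
  ]
}}

```text
t: 25.27
tcp_pos: [0.5076, -0.1684, 0.0601]
ee_rot: [0.0, 0.708, 0.0, 0.707]
force: [0.4, 0.4, -1.9]
opening: 0.043
```

Request:
{"op": "arm_command", "data": {
  "targets": [
    [[0,0,0],[0,0,-0.001],0.2],
    [[0,0,0],[0,0,-0.002],0.2]
  ]
}}

```text
t: 25.43
tcp_pos: [0.5081, -0.1685, 0.059]
ee_rot: [-0.0, 0.707, 0.0, 0.707]
force: [0.1, 0.6, -1.6]
opening: 0.0429
```

Request:
{"op": "arm_command", "data": {
  "targets": [
    [[0,0,0],[0,0,-0.0007],0.2],
    [[0,0,0],[0,0,-0.0015],0.2]
  ]
}}

```text
t: 25.6
tcp_pos: [0.5081, -0.1686, 0.0575]
ee_rot: [-0.0, 0.707, -0.0, 0.707]
force: [1.3, -0.2, -1.6]
opening: 0.0431
```

Request:
{"op": "arm_command", "data": {
  "targets": [
    [[0,0,0],[0,0,-0.0007],0.2],
    [[0,0,0],[0,0,-0.0015],0.2]
  ]
}}

```text
t: 25.77
tcp_pos: [0.5082, -0.1687, 0.0568]
ee_rot: [-0.0, 0.707, -0.0, 0.707]
force: [-11.1, 1.4, 35.2]
opening: 0.043
```

Request:
{"op": "arm_command", "data": {
  "targets": [
    [[0,0,0],[0,0,-0.0005],0.2],
    [[0,0,0],[0,0,-0.001],0.2]
  ]
}}

```text
t: 25.93
tcp_pos: [0.5083, -0.1688, 0.0567]
ee_rot: [-0.0, 0.707, -0.0, 0.707]
force: [-16.2, 4.4, 48.7]
opening: 0.043
```

Request:
{"op": "arm_command", "data": {
  "targets": [
    [[0,0,0],[0,0,0.001],0.2],
    [[0,0,0],[0,0,0.002],0.2],
    [[0,0,0],[0,0,0.002],0.58],
    [[0,0,0],[0,0,0.002],0.58],
    [[0,0,0],[0,0,0.002],0.58]
  ]
}}

```text
t: 26.35
tcp_pos: [0.508, -0.1686, 0.0568]
ee_rot: [0.0, 0.707, 0.0, 0.707]
force: [0.6, -0.0, -0.8]
opening: 0.0545
```

Request:
{"op": "arm_command", "data": {
  "targets": [
    [[0,0,0],[0,0,0.015],0.6],
    [[0,0,0],[0,0,0.04],0.6],
    [[0,0,0],[0,0,0.07],0.6],
    [[0,0,0],[0,0,0.075],0.6],
    [[0,0,0],[0,0,0.075],0.6]
  ]
}}

```text
t: 26.77
tcp_pos: [0.509, -0.169, 0.1336]
ee_rot: [-0.0, 0.706, -0.001, 0.708]
force: [0.5, -0.5, -0.7]
opening: 0.0565
```

Run:
```python
from h import *
W=cam('wrist');save(W,'w14');s=get_state();print(s['tcp_pos'],s['force'])
print(*circ(W,'wrist','disc1',.064),*circ(W,'wrist','pedestal',.034),sep='\n')
```

```text
[ 0.508228   -0.16884227  0.13215946] [-1.34043142 -0.58131952 -0.30051837]
('disc1', 0.8, (np.float64(0.5079), np.float64(-0.1702)), 'd', np.float64(44.0), 'enc', 0.5079, -0.1701, 45.4)
('disc1', 0.66, (np.float64(0.5062), np.float64(-0.159)), 'd', np.float64(29.0), 'enc', 0.5033, -0.1473, 18.5)
('disc1', 0.46, (np.float64(0.5079), np.float64(-0.1648)), 'd', np.float64(37.4), 'enc', 0.5075, -0.1524, 29.9)
('pedestal', 0.85, (np.float64(0.5079), np.float64(-0.168)), 'd', np.float64(45.7), 'enc', 0.5085, -0.1663, 49.6)
```

Request:
{"op": "arm_command", "data": {
  "targets": [
    [[0,0,0],[-0.006,0.035,0],0.6],
    [[0,0,0],[-0.013,0.073,0],0.6],
    [[0,0,0],[-0.02,0.111,0],0.6],
    [[0,0,0],[-0.027,0.149,0],0.6],
    [[0,0,0],[-0.034,0.188,0],0.6]
  ]
}}

```text
t: 27.33
tcp_pos: [0.4727, 0.0208, 0.1309]
ee_rot: [0.0, 0.708, -0.0, 0.707]
force: [0.7, 0.3, -0.2]
opening: 0.0568
```

Request:
{"op": "arm_command", "data": {
  "targets": [
    [[0,0,0],[-0.008,0.038,0],0.6],
    [[0,0,0],[-0.016,0.076,0],0.6],
    [[0,0,0],[-0.024,0.114,0],0.6],
    [[0,0,0],[-0.032,0.152,0],0.6],
    [[0,0,0],[-0.04,0.19,0],0.6]
  ]
}}

```text
t: 27.75
tcp_pos: [0.4327, 0.2109, 0.1309]
ee_rot: [-0.0, 0.708, -0.0, 0.707]
force: [0.7, -0.6, -0.2]
opening: 0.0563
```

Request:
{"op": "arm_command", "data": {
  "targets": [
    [[0,0,0],[0,0.03,0],0.6],
    [[0,0,0],[0,0.048,0],0.6],
    [[0,0,0],[0,0.048,0],0.6],
    [[0,0,0],[0,0.048,0],0.6]
  ]
}}

```text
t: 28.08
tcp_pos: [0.4331, 0.258, 0.1308]
ee_rot: [-0.001, 0.708, 0.001, 0.706]
force: [-0.0, -0.4, 0.5]
opening: 0.0557
```

Run:
```python
from h import *
W=cam('wrist');save(W,'w15');s=get_state();print(s['tcp_pos'],s['force'])
print(*circ(W,'wrist','disc1',.014), *circ(W,'wrist','pad',.012),*circ(W,'wrist','nut',.022),sep='\n')
```

```text
[0.43343679 0.25694011 0.13086207] [-0.54216069 -0.3717335   0.35909583]
('disc1', 0.72, (np.float64(0.4328), np.float64(0.2705)), 'd', np.float64(42.2), 'enc', 0.433, 0.2705, 43.6)
('pad', 0.76, (np.float64(0.5912), np.float64(0.2828)), 'd', np.float64(42.7), 'enc', 0.5917, 0.2834, 46.5)
('nut', 0.81, (np.float64(0.4383), np.float64(0.2081)), 'd', np.float64(43.7), 'enc', 0.4377, 0.208, 48.3)
```

Request:
{"op": "arm_command", "data": {
  "targets": [
    [[0,0,0],[-0.001,0.0125,-0.03],0.58],
    [[0,0,0],[-0.001,0.0125,-0.065],0.58],
    [[0,0,0],[-0.001,0.0125,-0.1],0.58],
    [[0,0,0],[-0.001,0.0125,-0.116],0.58],
    [[0,0,0],[-0.001,0.0125,-0.12],0.58]
  ]
}}

```text
t: 28.7
tcp_pos: [0.4316, 0.2682, 0.0092]
ee_rot: [-0.0, 0.709, -0.001, 0.706]
force: [-0.5, 0.4, -0.1]
opening: 0.0545
```

Request:
{"op": "arm_command", "data": {
  "targets": [
    [[0,0,0],[0,0,-0.003],0.58],
    [[0,0,0],[0,0,-0.006],0.58],
    [[0,0,0],[0,0,-0.006],0.58],
    [[0,0,0],[0,0,-0.006],0.58]
  ]
}}

```text
t: 29.03
tcp_pos: [0.4336, 0.27, 0.0069]
ee_rot: [0.0, 0.707, 0.0, 0.708]
force: [-0.3, 0.0, -0.1]
opening: 0.0547
```

Request:
{"op": "arm_command", "data": {
  "targets": [
    [[0,0,0],[0,0,0],0.4],
    [[0,0,0],[0,0,0],0.2],
    [[0,0,0],[0,0,0],0.2],
    [[0,0,0],[0,0,0],0.2],
    [[0,0,0],[0,0,0],0.2]
  ]
}}

```text
t: 29.45
tcp_pos: [0.4334, 0.27, 0.0065]
ee_rot: [0.0, 0.707, -0.0, 0.707]
force: [-1.0, -1.8, 8.6]
opening: 0.0428
```

Request:
{"op": "arm_command", "data": {
  "targets": [
    [[0,0,0],[0,0,0.01],0.2],
    [[0,0,0],[0,0,0.03],0.2],
    [[0,0,0],[0,0,0.06],0.2],
    [[0,0,0],[0,0,0.09],0.2],
    [[0,0,0],[0.0045,-0.02,0.115],0.2]
  ]
}}

```text
t: 29.87
tcp_pos: [0.4364, 0.2531, 0.1237]
ee_rot: [-0.001, 0.707, 0.002, 0.707]
force: [1.4, -0.2, -0.9]
opening: 0.0428
```

Request:
{"op": "arm_command", "data": {
  "targets": [
    [[0,0,0],[0.006,-0.035,0],0.2],
    [[0,0,0],[0.013,-0.073,0],0.2],
    [[0,0,0],[0.02,-0.111,0],0.2],
    [[0,0,0],[0.027,-0.149,0],0.2],
    [[0,0,0],[0.034,-0.188,0],0.2]
  ]
}}

```text
t: 30.28
tcp_pos: [0.4714, 0.0602, 0.1218]
ee_rot: [-0.0, 0.707, 0.0, 0.707]
force: [1.5, -0.9, -0.2]
opening: 0.0429
```

Request:
{"op": "arm_command", "data": {
  "targets": [
    [[0,0,0],[0.007,-0.038,0],0.2],
    [[0,0,0],[0.014,-0.076,0],0.2],
    [[0,0,0],[0.021,-0.114,0],0.2],
    [[0,0,0],[0.028,-0.152,0],0.2],
    [[0,0,0],[0.035,-0.19,0],0.2]
  ]
}}

```text
t: 30.7
tcp_pos: [0.5064, -0.13, 0.1218]
ee_rot: [-0.0, 0.707, -0.0, 0.707]
force: [1.7, 0.6, 0.2]
opening: 0.0432
```

Request:
{"op": "arm_command", "data": {
  "targets": [
    [[0,0,0],[0.001,-0.03,-0.005],0.2],
    [[0,0,0],[0.001,-0.041,-0.015],0.2],
    [[0,0,0],[0.001,-0.041,-0.03],0.2],
    [[0,0,0],[0.001,-0.041,-0.03],0.2],
    [[0,0,0],[0.001,-0.041,-0.03],0.2]
  ]
}}

```text
t: 31.12
tcp_pos: [0.5071, -0.1682, 0.091]
ee_rot: [0.0, 0.707, 0.001, 0.707]
force: [-0.1, 0.5, -1.2]
opening: 0.0427
```

Run:
```python
from h import *
W=cam('wrist');save(W,'w16');s=get_state();print(s['tcp_pos'],s['force'],s['opening'])
print(*circ(W,'wrist','disc1',s['tcp_pos'][2]+.007),sep='\n')
```

```text
[ 0.50760315 -0.16809519  0.09156364] [-1.91068563e-05  3.42057171e-01 -1.04191664e+00] 0.042936959009442846
('disc1', 0.89, (np.float64(0.5068), np.float64(-0.1667)), 'd', np.float64(43.2), 'enc', 0.5068, -0.1665, 44.5)
('disc1', 0.79, (np.float64(0.5044), np.float64(-0.1485)), 'd', np.float64(21.7), 'enc', 0.5002, -0.1416, 16.2)
('disc1', 0.71, (np.float64(0.508), np.float64(-0.1542)), 'd', np.float64(26.9), 'enc', 0.5086, -0.1495, 30.2)
('disc1', 0.69, (np.float64(0.5076), np.float64(-0.1544)), 'd', np.float64(31.3), 'enc', 0.5067, -0.1439, 24.3)
```

Request:
{"op": "arm_command", "data": {
  "targets": [
    [[0,0,0],[0.0005,-0.0015,-0.006],0.2],
    [[0,0,0],[0.0005,-0.0015,-0.012],0.2],
    [[0,0,0],[0.0005,-0.0015,-0.017],0.2],
    [[0,0,0],[0.0005,-0.0015,-0.019],0.2],
    [[0,0,0],[0.0005,-0.0015,-0.019],0.2]
  ]
}}

```text
t: 31.63
tcp_pos: [0.5077, -0.1703, 0.0713]
ee_rot: [0.0, 0.707, 0.0, 0.707]
force: [-0.1, -0.0, -0.2]
opening: 0.0425
```

Request:
{"op": "arm_command", "data": {
  "targets": [
    [[0,0,0],[0,0,-0.001],0.2],
    [[0,0,0],[0,0,-0.0015],0.2]
  ]
}}

```text
t: 31.8
tcp_pos: [0.5081, -0.1705, 0.0705]
ee_rot: [-0.0, 0.707, 0.0, 0.707]
force: [0.2, -0.4, -1.5]
opening: 0.0429
```

Request:
{"op": "arm_command", "data": {
  "targets": [
    [[0,0,0],[0,0,-0.0007],0.2],
    [[0,0,0],[0,0,-0.0014],0.2]
  ]
}}

```text
t: 31.97
tcp_pos: [0.5081, -0.1706, 0.0691]
ee_rot: [-0.0, 0.707, -0.0, 0.707]
force: [-0.3, 0.1, -1.7]
opening: 0.0429
```

Request:
{"op": "arm_command", "data": {
  "targets": [
    [[0,0,0],[0,0,-0.0007],0.2],
    [[0,0,0],[0,0,-0.0012],0.2]
  ]
}}

```text
t: 32.13
tcp_pos: [0.5082, -0.1707, 0.0687]
ee_rot: [-0.0, 0.707, -0.0, 0.707]
force: [-9.9, 2.6, 27.2]
opening: 0.0431
```

Request:
{"op": "arm_command", "data": {
  "targets": [
    [[0,0,0],[0,0,-0.0005],0.2],
    [[0,0,0],[0,0,-0.0005],0.2]
  ]
}}

```text
t: 32.3
tcp_pos: [0.5083, -0.1707, 0.0687]
ee_rot: [-0.0, 0.707, -0.0, 0.707]
force: [-10.3, 1.9, 28.5]
opening: 0.0429
```

Request:
{"op": "arm_command", "data": {
  "targets": [
    [[0,0,0],[0,0,0.001],0.2],
    [[0,0,0],[0,0,0.0013],0.3],
    [[0,0,0],[0,0,0.0013],0.58],
    [[0,0,0],[0,0,0.0013],0.58],
    [[0,0,0],[0,0,0.0013],0.58]
  ]
}}

```text
t: 32.72
tcp_pos: [0.508, -0.1706, 0.0685]
ee_rot: [0.0, 0.707, -0.0, 0.707]
force: [0.2, -1.2, 0.3]
opening: 0.0545
```

Request:
{"op": "arm_command", "data": {
  "targets": [
    [[0,0,0],[0,0,0.015],0.6],
    [[0,0,0],[0,0,0.04],0.6],
    [[0,0,0],[0,0,0.07],0.6],
    [[0,0,0],[0,0,0.075],0.6],
    [[0,0,0],[0,0,0.075],0.6]
  ]
}}

```text
t: 33.13
tcp_pos: [0.509, -0.171, 0.1453]
ee_rot: [-0.0, 0.706, -0.001, 0.708]
force: [-0.5, -0.6, -0.3]
opening: 0.0563
```

Run:
```python
from h import *
W=cam('wrist');save(W,'w17');s=get_state();print(s['tcp_pos'],s['force'])
print(*circ(W,'wrist','disc1',.076),*circ(W,'wrist','pedestal',.034),sep='\n')
```

```text
[ 0.50816701 -0.17087636  0.14384392] [0.60010447 1.24230068 0.11234498]
('disc1', 0.67, (np.float64(0.5078), np.float64(-0.1698)), 'd', np.float64(42.7), 'enc', 0.5076, -0.1698, 43.9)
('disc1', 0.53, (np.float64(0.5074), np.float64(-0.1606)), 'd', np.float64(28.6), 'enc', 0.5068, -0.1498, 21.5)
('disc1', 0.51, (np.float64(0.502), np.float64(-0.1442)), 'd', np.float64(2.9), 'enc', 0.5018, -0.1441, 4.5)
('pedestal', 0.65, (np.float64(0.5079), np.float64(-0.1683)), 'd', np.float64(46.1), 'enc', 0.5084, -0.1664, 50.3)
('pedestal', 0.51, (np.float64(0.5077), np.float64(-0.1744)), 'd', np.float64(42.5), 'enc', 0.5073, -0.1603, 33.5)
```

View pics/w17.png

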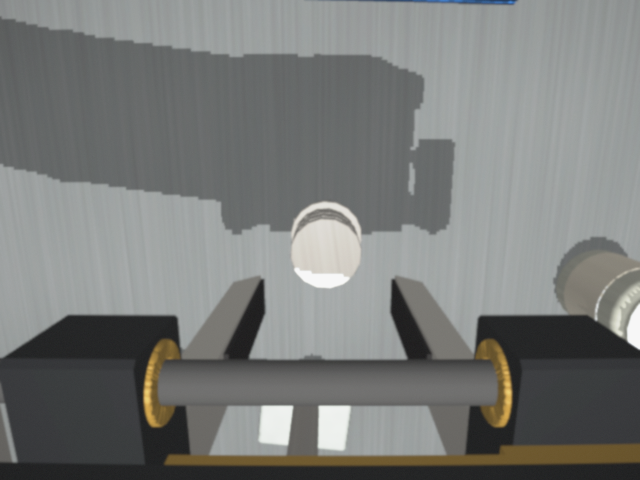

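Request:
{"op": "arm_command", "data": {
  "targets": [
    [[0,0,0],[0.007,0.035,0],0.6],
    [[0,0,0],[0.014,0.073,0],0.6],
    [[0,0,0],[0.021,0.111,0],0.6],
    [[0,0,0],[0.028,0.149,0],0.6],
    [[0,0,0],[0.036,0.188,0],0.6]
  ]
}}

```text
t: 33.7
tcp_pos: [0.5433, 0.019, 0.1424]
ee_rot: [0.0, 0.708, -0.0, 0.706]
force: [0.8, -0.9, -0.0]
opening: 0.0564
```

Request:
{"op": "arm_command", "data": {
  "targets": [
    [[0,0,0],[0.008,0.038,0],0.6],
    [[0,0,0],[0.016,0.076,0],0.6],
    [[0,0,0],[0.024,0.114,0],0.6],
    [[0,0,0],[0.032,0.152,0],0.6],
    [[0,0,0],[0.04,0.19,0],0.6]
  ]
}}

```text
t: 34.12
tcp_pos: [0.5835, 0.2091, 0.1421]
ee_rot: [-0.0, 0.708, -0.0, 0.706]
force: [1.1, -1.2, 0.7]
opening: 0.0562
```

Request:
{"op": "arm_command", "data": {
  "targets": [
    [[0,0,0],[0.004,0.03,0],0.6],
    [[0,0,0],[0.008,0.055,0],0.6],
    [[0,0,0],[0.008,0.06,0],0.6],
    [[0,0,0],[0.008,0.06,0],0.6],
    [[0,0,0],[0.008,0.06,0],0.6]
  ]
}}

```text
t: 34.53
tcp_pos: [0.5916, 0.2666, 0.1424]
ee_rot: [-0.0, 0.708, -0.0, 0.707]
force: [-0.3, 0.1, 0.3]
opening: 0.0564
```

Run:
```python
from h import *
W=cam('wrist');save(W,'w18');s=get_state();print(s['tcp_pos'],s['force'])
print(*circ(W,'wrist','disc1',.014), *circ(W,'wrist','pad',.012),sep='\n')
```

```text
[0.59186434 0.26591767 0.14269561] [-0.30377986  0.15078026 -0.09589617]
('pad', 0.71, (np.float64(0.5926), np.float64(0.2826)), 'd', np.float64(40.9), 'enc', 0.5926, 0.2828, 42.3)
```

View pics/w18.png

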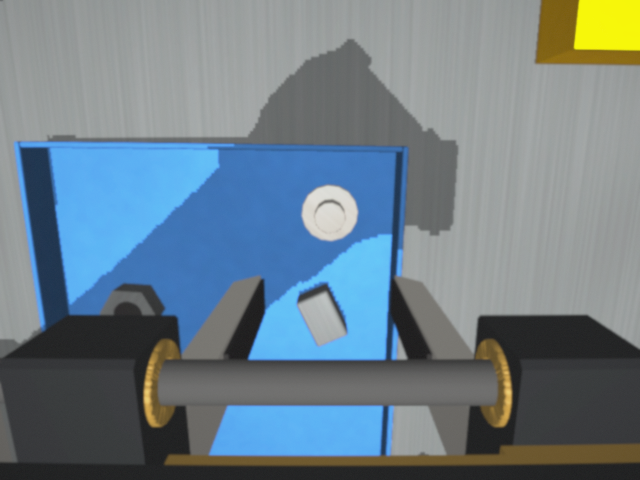

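Request:
{"op": "arm_command", "data": {
  "targets": [
    [[0,0,0],[0.001,0.016,-0.03],0.42],
    [[0,0,0],[0.001,0.016,-0.065],0.42],
    [[0,0,0],[0.001,0.016,-0.1],0.42],
    [[0,0,0],[0.001,0.016,-0.118],0.42],
    [[0,0,0],[0.001,0.016,-0.122],0.42]
  ]
}}

```text
t: 35.1
tcp_pos: [0.5915, 0.2812, 0.0181]
ee_rot: [-0.0, 0.709, -0.001, 0.706]
force: [-0.5, -0.0, 0.5]
opening: 0.0393
```

Request:
{"op": "arm_command", "data": {
  "targets": [
    [[0,0,0],[0,0,-0.002],0.42],
    [[0,0,0],[0,0,-0.004],0.42],
    [[0,0,0],[0,0,-0.004],0.42],
    [[0,0,0],[0,0,-0.004],0.42]
  ]
}}

```text
t: 35.43
tcp_pos: [0.5938, 0.2835, 0.0191]
ee_rot: [0.0, 0.706, 0.0, 0.708]
force: [-0.7, 1.0, 0.1]
opening: 0.0394
```

Request:
{"op": "arm_command", "data": {
  "targets": [
    [[0,0,0],[0,0,0],0.3],
    [[0,0,0],[0,0,0],0.1],
    [[0,0,0],[0,0,0],0.1],
    [[0,0,0],[0,0,0],0.1],
    [[0,0,0],[0,0,0],0.1]
  ]
}}

```text
t: 35.85
tcp_pos: [0.5932, 0.2835, 0.018]
ee_rot: [0.0, 0.707, 0.0, 0.707]
force: [-0.6, -1.5, 6.1]
opening: 0.0212
```

Request:
{"op": "arm_command", "data": {
  "targets": [
    [[0,0,0],[0,0,0.015],0.1],
    [[0,0,0],[0,0,0.04],0.1],
    [[0,0,0],[0,0,0.075],0.1],
    [[0,0,0],[0,0,0.11],0.1],
    [[0,0,0],[-0.004,-0.02,0.13],0.1]
  ]
}}

```text
t: 36.27
tcp_pos: [0.589, 0.2676, 0.1524]
ee_rot: [-0.0, 0.706, 0.003, 0.708]
force: [0.8, 1.2, -0.0]
opening: 0.0211
```

Request:
{"op": "arm_command", "data": {
  "targets": [
    [[0,0,0],[-0.007,-0.035,0],0.1],
    [[0,0,0],[-0.014,-0.073,0],0.1],
    [[0,0,0],[-0.021,-0.111,0],0.1],
    [[0,0,0],[-0.028,-0.149,0],0.1],
    [[0,0,0],[-0.036,-0.188,0],0.1]
  ]
}}

```text
t: 36.68
tcp_pos: [0.5523, 0.074, 0.1485]
ee_rot: [-0.0, 0.707, 0.0, 0.707]
force: [0.8, 0.5, -1.3]
opening: 0.0212
```

Request:
{"op": "arm_command", "data": {
  "targets": [
    [[0,0,0],[-0.008,-0.038,0],0.1],
    [[0,0,0],[-0.016,-0.076,0],0.1],
    [[0,0,0],[-0.024,-0.114,0],0.1],
    [[0,0,0],[-0.032,-0.152,0],0.1],
    [[0,0,0],[-0.039,-0.19,0],0.1]
  ]
}}

```text
t: 37.1
tcp_pos: [0.5132, -0.1162, 0.1486]
ee_rot: [-0.0, 0.707, -0.0, 0.707]
force: [0.8, 0.7, -1.8]
opening: 0.0214
```

Request:
{"op": "arm_command", "data": {
  "targets": [
    [[0,0,0],[-0.004,-0.035,0],0.1],
    [[0,0,0],[-0.006,-0.055,-0.01],0.1],
    [[0,0,0],[-0.006,-0.055,-0.03],0.1],
    [[0,0,0],[-0.006,-0.055,-0.036],0.1],
    [[0,0,0],[-0.006,-0.055,-0.036],0.1]
  ]
}}

```text
t: 37.52
tcp_pos: [0.5072, -0.1688, 0.111]
ee_rot: [0.0, 0.708, 0.001, 0.706]
force: [0.2, 0.0, -0.1]
opening: 0.0214
```

Request:
{"op": "arm_command", "data": {
  "targets": [
    [[0,0,0],[0,0,0],0.1],
    [[0,0,0],[0,0,0],0.1]
  ]
}}

```text
t: 37.68
tcp_pos: [0.5086, -0.1687, 0.1127]
ee_rot: [-0.001, 0.707, 0.0, 0.707]
force: [-0.4, -0.2, -0.7]
opening: 0.0213
```

Run:
```python
from h import *
W=cam('wrist');save(W,'w19');s=get_state();print(s['tcp_pos'],s['force'],s['opening'])
print(*circ(W,'wrist','pad',s['tcp_pos'][2]-.006),sep='\n')
print(*circ(W,'wrist','disc1',.075),sep='\n')
T,S=cam('top'),cam('side')
save(S,'s2')
for z in (.072,.075,.078): print(circ(S,'side','disc1',z,pmin=.4)[:2])
```

```text
[ 0.50864212 -0.16888668  0.11265493] [-0.32286861 -0.39173114 -1.65662727] 0.02104637764279213
('pad', 0.92, (np.float64(0.5084), np.float64(-0.1684)), 'd', np.float64(36.8), 'enc', 0.5087, -0.169, 43.0)
('disc1', 0.79, (np.float64(0.5077), np.float64(-0.1627)), 'd', np.float64(37.4), 'enc', 0.5066, -0.155, 35.1)
('disc1', 0.71, (np.float64(0.5076), np.float64(-0.1676)), 'd', np.float64(36.3), 'enc', 0.5071, -0.1652, 40.7)
[('disc1', 0.65, (np.float64(0.5054), np.float64(-0.1684)), 'd', np.float64(51.5), 'enc', 0.5046, -0.1689, 58.6), ('disc1', 0.55, (np.float64(0.4864), np.float64(-0.1308)), 'd', np.float64(28.9), 'enc', 0.4871, -0.133, 39.9)]
[('disc1', 0.65, (np.float64(0.5031), np.float64(-0.1645)), 'd', np.float64(51.3), 'enc', 0.5023, -0.165, 58.4), ('disc1', 0.55, (np.float64(0.4841), np.float64(-0.127)), 'd', np.float64(28.8), 'enc', 0.4849, -0.1292, 39.7)]
[('disc1', 0.65, (np.float64(0.5008), np.float64(-0.1605)), 'd', np.float64(51.0), 'enc', 0.5, -0.1611, 58.1), ('disc1', 0.55, (np.float64(0.4819), np.float64(-0.1232)), 'd', np.float64(28.7), 'enc', 0.4827, -0.1254, 39.6)]
```

View pics/w19.png

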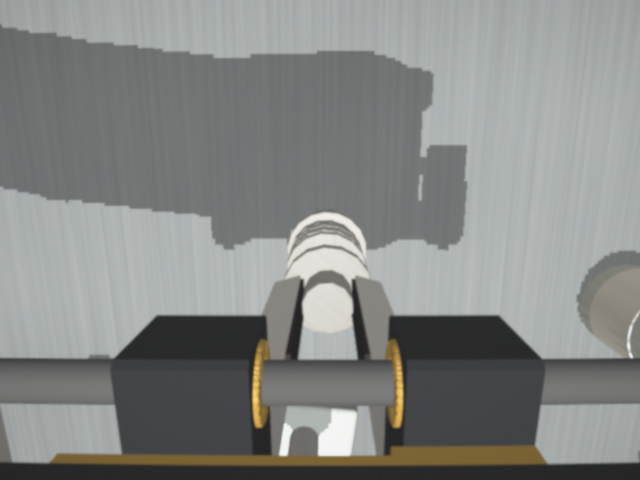

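Request:
{"op": "arm_command", "data": {
  "targets": [
    [[0,0,0],[0,0,-0.005],0.1],
    [[0,0,0],[0,0,-0.01],0.1],
    [[0,0,0],[0,0,-0.014],0.1],
    [[0,0,0],[0,0,-0.017],0.1],
    [[0,0,0],[0,0,-0.017],0.1]
  ]
}}

```text
t: 38.5
tcp_pos: [0.5076, -0.1694, 0.0937]
ee_rot: [0.0, 0.708, 0.0, 0.707]
force: [-0.1, -0.4, -1.2]
opening: 0.021
```

Request:
{"op": "arm_command", "data": {
  "targets": [
    [[0,0,0],[0,0,-0.001],0.1],
    [[0,0,0],[0,0,-0.002],0.1]
  ]
}}

```text
t: 38.67
tcp_pos: [0.5081, -0.1696, 0.0926]
ee_rot: [-0.0, 0.707, 0.0, 0.707]
force: [-0.7, 0.3, -0.4]
opening: 0.0207
```

Request:
{"op": "arm_command", "data": {
  "targets": [
    [[0,0,0],[0,0,-0.0007],0.1],
    [[0,0,0],[0,0,-0.0014],0.1]
  ]
}}

```text
t: 38.83
tcp_pos: [0.508, -0.1696, 0.0912]
ee_rot: [-0.0, 0.707, -0.0, 0.707]
force: [-0.4, -0.2, -1.5]
opening: 0.0211
```

Request:
{"op": "arm_command", "data": {
  "targets": [
    [[0,0,0],[0,0,-0.0006],0.1],
    [[0,0,0],[0,0,-0.0012],0.1]
  ]
}}

```text
t: 39.0
tcp_pos: [0.508, -0.1697, 0.09]
ee_rot: [-0.0, 0.707, -0.0, 0.707]
force: [0.3, -0.1, -1.1]
opening: 0.0211
```

Request:
{"op": "arm_command", "data": {
  "targets": [
    [[0,0,0],[0,0,-0.0004],0.1],
    [[0,0,0],[0,0,-0.0008],0.1]
  ]
}}

```text
t: 39.17
tcp_pos: [0.508, -0.1696, 0.0892]
ee_rot: [-0.0, 0.707, -0.0, 0.707]
force: [0.4, -0.3, -1.0]
opening: 0.0212
```

Request:
{"op": "arm_command", "data": {
  "targets": [
    [[0,0,0],[0,0,-0.0005],0.1],
    [[0,0,0],[0,0,-0.001],0.1]
  ]
}}

```text
t: 39.33
tcp_pos: [0.5081, -0.1696, 0.0883]
ee_rot: [-0.0, 0.707, -0.0, 0.707]
force: [-2.6, -0.6, 11.1]
opening: 0.0211
```

Request:
{"op": "arm_command", "data": {
  "targets": [
    [[0,0,0],[0,0,-0.0004],0.1],
    [[0,0,0],[0,0,-0.0008],0.1]
  ]
}}

```text
t: 39.5
tcp_pos: [0.5083, -0.1697, 0.0882]
ee_rot: [-0.0, 0.707, -0.0, 0.707]
force: [-6.5, 1.3, 22.3]
opening: 0.0213
```

Request:
{"op": "arm_command", "data": {
  "targets": [
    [[0,0,0],[0,0,0.0008],0.1],
    [[0,0,0],[0,0,0.0008],0.2],
    [[0,0,0],[0,0,0.0008],0.4],
    [[0,0,0],[0,0,0.0008],0.4],
    [[0,0,0],[0,0,0.0008],0.4]
  ]
}}

```text
t: 39.92
tcp_pos: [0.508, -0.1696, 0.0881]
ee_rot: [-0.0, 0.707, 0.0, 0.707]
force: [0.0, 0.4, -0.4]
opening: 0.0362
```

Request:
{"op": "arm_command", "data": {
  "targets": [
    [[0,0,0],[0,0,0.01],0.4],
    [[0,0,0],[0,0,0.035],0.4],
    [[0,0,0],[0,0,0.07],0.4],
    [[0,0,0],[0,0,0.11],0.4],
    [[0,0,0],[0,0,0.15],0.4]
  ]
}}

```text
t: 40.33
tcp_pos: [0.5075, -0.169, 0.2405]
ee_rot: [-0.0, 0.707, 0.0, 0.707]
force: [0.3, -1.5, 0.8]
opening: 0.0379
```

Request:
{"op": "arm_command", "data": {
  "targets": [
    [[0,0,0],[0,0,0.03],0.4],
    [[0,0,0],[0,0,0.03],0.4],
    [[0,0,0],[0,0,0.03],0.4]
  ]
}}

```text
t: 40.58
tcp_pos: [0.5086, -0.1697, 0.2704]
ee_rot: [-0.001, 0.706, -0.001, 0.708]
force: [-0.7, -0.3, -0.8]
opening: 0.0377
```

Run:
```python
from h import *
W=cam('wrist');save(W,'w20');s=get_state();print(s['tcp_pos'],s['force'],s['opening'])
print(*circ(W,'wrist','pad',.083),sep='\n')
print(*circ(W,'wrist','pedestal',.034),sep='\n')
g=regions_of('wrist','gauge_handle')
for r in g[:2]: print(r['p'],r['rect'])
print(topix(W,[[.402,-.298,.214]]))
```

```text
[ 0.50789062 -0.16959098  0.2687925 ] [-0.94528149 -0.05515284 -0.53835593] 0.03786342131384565
('pad', 0.71, (np.float64(0.5077), np.float64(-0.1703)), 'd', np.float64(41.0), 'enc', 0.5071, -0.1704, 43.4)
('pedestal', 0.75, (np.float64(0.5077), np.float64(-0.1681)), 'd', np.float64(45.0), 'enc', 0.5075, -0.1657, 47.9)
0.77 [49.9, 403.5, 326.7, 462.2]
[[164.0879165 449.9369098]]
```

View pics/w20.png

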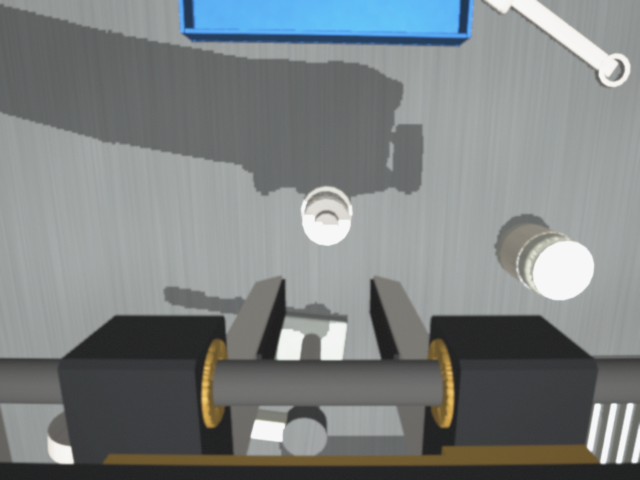

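Request:
{"op": "arm_command", "data": {
  "targets": [
    [[0,0,0],[-0.02,-0.025,0],0.4],
    [[0,0,0],[-0.045,-0.055,0],0.4],
    [[0,0,0],[-0.07,-0.085,0],0.4],
    [[0,0,0],[-0.095,-0.115,0],0.4],
    [[0,0,0],[-0.106,-0.129,0],0.4]
  ]
}}

```text
t: 41.2
tcp_pos: [0.3984, -0.3019, 0.2673]
ee_rot: [0.002, 0.708, -0.001, 0.706]
force: [-0.4, -1.0, -0.2]
opening: 0.0375
```

Request:
{"op": "arm_command", "data": {
  "targets": [
    [[0,0,0],[0,0,-0.01],0.4],
    [[0,0,0],[0,0,-0.01],0.4],
    [[0,0,0],[0,0,-0.01],0.4]
  ]
}}

```text
t: 41.45
tcp_pos: [0.4021, -0.2977, 0.2575]
ee_rot: [0.0, 0.708, 0.001, 0.707]
force: [0.0, 2.0, 1.4]
opening: 0.0378
```

Run:
```python
from h import *
W=cam('wrist');s=get_state();print(s['tcp_pos'])
p=np.array([.402,-.298,.214]);print(topix(W,[p,p+[.007,0,0],p+[0,.007,0]]).round(1))
u=topix(W,[p])[0].astype(int); g=cv2.cvtColor(W['image'],cv2.COLOR_RGB2GRAY)
m=np.zeros_like(g);m[u[1]-40:u[1]+40,u[0]-45:u[0]+45]=1; print(u)
k=(g<60)&(m>0); k[270:]=k[270:]
n,l,st,ce=cv2.connectedComponentsWithStats(k.astype(np.uint8)); print(st[1:][st[1:,4]>30],ce[1:][st[1:,4]>30].round(1))
save(W,'w21')
```

```text
[ 0.40248856 -0.29757574  0.25788146]
[[327.9 267.2]
 [340.6 267.2]
 [327.9 254.8]]
[327 267]
[[317 253  22  36 538]
 [282 280   3  27  60]] [[327.4 271. ]
 [282.7 294.4]]
```

Request:
{"op": "arm_command", "data": {
  "targets": [
    [[0,0,0],[0,-0.004,-0.025],0.4],
    [[0,0,0],[0,-0.005,-0.05],0.4],
    [[0,0,0],[0,-0.005,-0.07],0.4],
    [[0,0,0],[0,-0.005,-0.07],0.4],
    [[0,0,0],[0,-0.005,-0.07],0.3]
  ]
}}

```text
t: 41.92
tcp_pos: [0.4025, -0.3026, 0.1883]
ee_rot: [-0.0, 0.707, 0.001, 0.707]
force: [0.1, -0.9, 1.4]
opening: 0.0335
```

Request:
{"op": "arm_command", "data": {
  "targets": [
    [[0,0,0],[0,0,0],0.2],
    [[0,0,0],[0,0,0],0],
    [[0,0,0],[0,0,0],0],
    [[0,0,0],[0,0,0],0],
    [[0,0,0],[0,0,0],0]
  ]
}}

```text
t: 42.33
tcp_pos: [0.4022, -0.3038, 0.1893]
ee_rot: [-0.0, 0.707, -0.0, 0.707]
force: [-3.4, 1.6, 7.4]
opening: 0.0133
```

Gripped on the pin; swing back.

Request:
{"op": "arm_command", "data": {
  "targets": [
    [[0,0,0],[0.0037,0.0158,0],0],
    [[0,0,0],[0.0102,0.0306,0],0],
    [[0,0,0],[0.0192,0.044,0],0],
    [[0,0,0],[0.0304,0.0556,0],0],
    [[0,0,0],[0.0436,0.0651,0],0]
  ]
}}

```text
t: 42.75
tcp_pos: [0.444, -0.2365, 0.1889]
ee_rot: [0.0, 0.709, 0.0, 0.706]
force: [-10.0, 4.9, 7.9]
opening: 0.0132
```

Request:
{"op": "arm_command", "data": {
  "targets": [
    [[0,0,0],[0.0146,0.0068,0],0],
    [[0,0,0],[0.0303,0.011,0],0],
    [[0,0,0],[0.0455,0.0123,0],0],
    [[0,0,0],[0.0509,0.0121,0],0],
    [[0,0,0],[0.054,0.0119,0],0]
  ]
}}

```text
t: 43.17
tcp_pos: [0.5002, -0.2261, 0.1887]
ee_rot: [-0.0, 0.707, 0.0, 0.707]
force: [-2.6, 7.0, 6.7]
opening: 0.0136
```

Request:
{"op": "arm_command", "data": {
  "targets": [
    [[0,0,0],[0.001,0,0],0],
    [[0,0,0],[0.001,0,0],0]
  ]
}}

```text
t: 43.33
tcp_pos: [0.5008, -0.2263, 0.1887]
ee_rot: [-0.0, 0.707, 0.0, 0.707]
force: [1.9, 5.5, 1.8]
opening: 0.0135
```

Request:
{"op": "arm_command", "data": {
  "targets": [
    [[0,0,0],[0.001,0,0],0],
    [[0,0,0],[0.001,0,0],0]
  ]
}}

```text
t: 43.5
tcp_pos: [0.5015, -0.2263, 0.1887]
ee_rot: [0.0, 0.707, 0.0, 0.707]
force: [0.5, 6.1, 2.0]
opening: 0.0132
```

Request:
{"op": "arm_command", "data": {
  "targets": [
    [[0,0,0],[0.001,0,0],0],
    [[0,0,0],[0.001,0,0],0]
  ]
}}

```text
t: 43.67
tcp_pos: [0.5016, -0.2264, 0.1886]
ee_rot: [0.0, 0.708, 0.0, 0.707]
force: [-8.9, 6.5, 8.8]
opening: 0.0132
```

Request:
{"op": "arm_command", "data": {
  "targets": [
    [[0,0,0],[0.0005,0,0],0],
    [[0,0,0],[0.0005,0,0],0]
  ]
}}

```text
t: 43.83
tcp_pos: [0.5016, -0.2264, 0.1886]
ee_rot: [0.0, 0.708, -0.0, 0.706]
force: [-12.3, 7.2, 11.0]
opening: 0.0131
```

Request:
{"op": "arm_command", "data": {
  "targets": [
    [[0,0,0],[0,0,0],0.2],
    [[0,0,0],[0,0,0],0.4],
    [[0,0,0],[0,0,0],0.4],
    [[0,0,0],[0,0,0.01],0.4],
    [[0,0,0],[0,0,0.04],0.4]
  ]
}}

```text
t: 44.25
tcp_pos: [0.5014, -0.2263, 0.2262]
ee_rot: [0.001, 0.709, 0.001, 0.706]
force: [0.9, -0.8, -1.2]
opening: 0.0374
```

Request:
{"op": "arm_command", "data": {
  "targets": [
    [[0,0,0],[0,0,0.04],0.4],
    [[0,0,0],[0,0,0.08],0.4],
    [[0,0,0],[-0.03,0,0.11],0.4],
    [[0,0,0],[-0.07,0,0.12],0.4],
    [[0,0,0],[-0.11,0,0.12],0.4]
  ]
}}

```text
t: 44.67
tcp_pos: [0.3931, -0.2263, 0.3512]
ee_rot: [-0.001, 0.706, -0.0, 0.708]
force: [-0.7, -1.0, -0.1]
opening: 0.0377
```

Request:
{"op": "arm_command", "data": {
  "targets": [
    [[0,0,0],[-0.04,0,0],0.4],
    [[0,0,0],[-0.06,0,0],0.4],
    [[0,0,0],[-0.06,0,0],0.4],
    [[0,0,0],[-0.06,0,0],0.4],
    [[0,0,0],[-0.06,0,0],0.4]
  ]
}}

```text
t: 45.08
tcp_pos: [0.3338, -0.2265, 0.3488]
ee_rot: [-0.0, 0.707, -0.0, 0.707]
force: [0.2, -0.5, 0.3]
opening: 0.0378
```

Run:
```python
from h import *
W,T,S=cam('wrist'),cam('top'),cam('side'); s=get_state(); print(s['tcp_pos'],s['force'])
for n,c in(('side',S),('wrist',W)):
  print(n,*circ(c,n,'pad',.083),*circ(c,n,'disc1',.074,pmin=.5),sep='\n')
o=np.zeros((600,800,3),np.uint8)
o[:300,:400]=cv2.resize(W['image'],(400,300)); o[:300,400:]=cv2.resize(T['image'][200:300,370:503],(400,300),interpolation=2)
o[300:,:400]=cv2.resize(S['image'][150:270,330:490],(400,300),interpolation=2); o[300:,400:]=cv2.resize(S['image'][240:400,200:413],(400,300),interpolation=2)
cv2.imwrite('pics/fin.png',o[:,:,::-1])
```

```text
[ 0.33387316 -0.22638084  0.34814551] [ 0.64383804 -0.63093593  0.23172676]
side
('pad', 0.7, (np.float64(0.5107), np.float64(-0.1715)), 'd', np.float64(52.2), 'enc', 0.5144, -0.1722, 66.8)
('disc1', 0.59, (np.float64(0.4749), np.float64(-0.1136)), 'd', np.float64(18.7), 'enc', 0.4754, -0.1145, 28.7)
('disc1', 0.54, (np.float64(0.4914), np.float64(-0.1416)), 'd', np.float64(27.0), 'enc', 0.4928, -0.1439, 36.9)
wrist
('pad', 0.78, (np.float64(0.5063), np.float64(-0.1704)), 'd', np.float64(42.3), 'enc', 0.5062, -0.1707, 44.2)
('disc1', 0.69, (np.float64(0.4935), np.float64(-0.1693)), 'd', np.float64(38.4), 'enc', 0.4875, -0.1689, 38.5)
('disc1', 0.67, (np.float64(0.4985), np.float64(-0.1699)), 'd', np.float64(35.7), 'enc', 0.4908, -0.1694, 35.2)
```

View pics/fin.png

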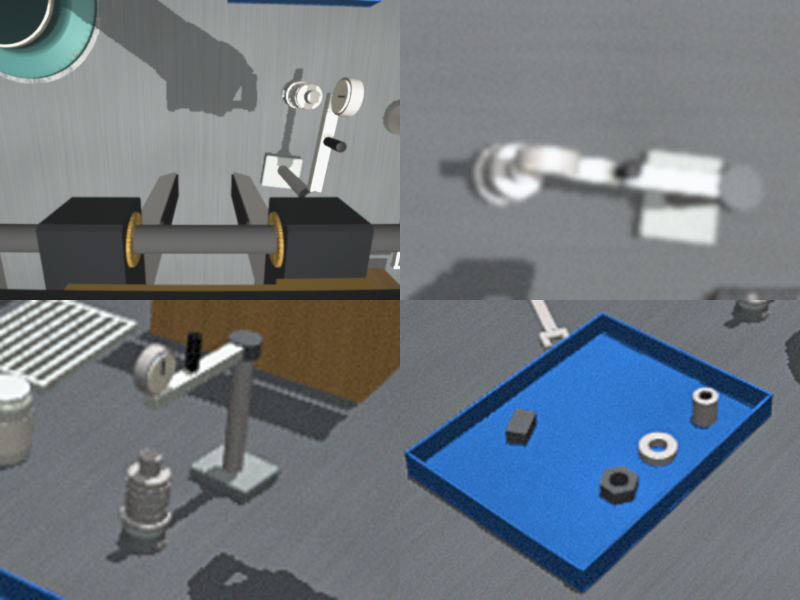

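```bash
python3 -c "
from station import *
print(finish_job())"
```

```text
the job is handed in; nothing more can be done
None
```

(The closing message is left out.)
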